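# Feed clamp straps through the marking guard with a push stick

## Robot

A 7-joint arm with a two-finger parallel gripper is mounted at the origin on the work surface; the furniture and walls round the work are solid. World frame = base frame: x ahead of the robot, y to its left, z up, the work surface at z = 0. Lengths are in m, angles in rad, forces in N, time in s.
With the tool pointing down it reaches from about 0.425 to 0.925 m from the base axis. Payload 6.8 kg.
Tool frame: the origin (TCP) lies at the very end of the fingers, on their centre line; the grasp point (between the pads) lies 19 mm behind it (bot.grasp_offset is the distance from the TCP to the grasp point, in m); z points along the fingers, y is the direction in which the jaws open and shut (so a half turn about z gives the same grasp; the last joint's range is limited). The gripper opens to 85 mm and grips with 20 to 120 N. Pads are 22 mm wide; open, the fingers measure 114 mm over their backs; the gripper's body (76 mm by 85 mm) begins 54 mm behind the grasp point. The pads swing forward as they close: fully open they stand 13 mm farther back than shut.
Start: joints at [1.019, 0.477, 0.022, 1.555, -0.011, 1.109, -0.083], TCP at [0.29, -0.61, 0.231] pointing down, gripper open.
Joint ranges: [-2.96, 2.96], [-0.34, 2.1], [-1.41, 1.46], [0.24, 2.44], [-1.37, 4.51], [0.17, 1.92], [-2.96, 2.96]. Speed limits (rad/s): [2.39, 2.39, 3.14, 3.14, 3.14, 3.14, 3.14].

## Interface

Orientations are given as a unit quaternion [w, x, y, z].
In Python, from station import monitor, cams, bot, finder gives the robot as it stands.
- The arm moves only by the tool jog_arm, never from a script. Its argument "plan" is a list of rows, each an object of numbers: "x", "y", "z": the shift along the tool's x, y, z as a fraction of full scale; "wx", "wy", "wz": the turn, a rotation vector about the tool's x, y, z as a fraction of full scale. A call has 1 to 12 rows; each row is the pose to reach, as a shift and turn from the pose measured when the call began, along the tool's axes at that moment, turning the shorter way round; what a row does not reach only later rows make up. Full scale, the value 1, is 20 cm for a shift and 180 degrees for a turn. A row lasts 1/12 s, in which the tool goes at most 41.7 mm and 7.16 degrees, less where a joint would pass 70% of its speed; a pose out of reach is approached as far as the arm can. A call with a number of a shift or a turn outside -1 to 1 is refused whole. A call with a gripper value outside its range is refused whole. "hand" is the opening, from -1 (shut) to 1 (fully open), set as the call begins (left out, the last holds). The fingers move at their own pace and stop on an object; "grip_force" is the grip in N (left out, the last holds). Time passes only in rows, so rows that repeat a pose let the fingers close. It gives the time, the measured TCP pose, the force and the opening at its end, in the units of the state.
- monitor.get_obs(): the state, without advancing time (a new reading comes with each control period).
- cams.read_camera(name): name is "scene" or "top" or "wrist"; returns the picture (420x560x3 uint8, red, green, blue); there is no depth.
- cams.get_calibration(name): a dict with "fx", "fy", "cx", "cy" (pixels), "extrinsics" (4x4, takes a point from world to camera coordinates). Camera axes: x right, y down, z forward; pixel columns grow to the right and rows downward; lengths in m; the calibration is good to about 2 mm. A picture is of the moment at which its call begins: read the wrist's pose just before it. get_calibration takes no time and is no camera call; for the wrist camera it gives the pose at the moment of the call.
- bot.hand_in(): hands the job in, once; it reports no verdict.
Trained networks look in the newest picture that a camera, given by its name, has taken for a name from the list of things; names that differ only in an ending like _2 or _b are one class to them, and where a whole thing is asked for, a point or a joint stands for the part that bears it (a point fixed in the world has none). Each returns a list of dicts, best first, with "confidence" (0 to 1); they miss things now and then, are a little off and sometimes report something else, mostly with a low value. They report only what shows in the picture. A call takes as long as a camera call. They do not tell look-alikes from the thing itself.
- finder.find_in(camera, target): "bbox" ([left, top, width, height] in pixels, round what is visible of it).
- finder.place_of(camera, target): "location" ([column, row] in pixels: a listed point, or the origin of a listed thing).
The state is a dict: "t": time; "q": joint angles; "joint_vel": joint speeds; "joint_torque": joint torques, N m; "eef_pos": TCP position; "tool_rot": TCP orientation; "contact_force": force on the tool from outside, world axes, zero at the start; "torque": the same for the moment, N m; "gripper_width": opening from 0.0 (shut) to 1.0 (fully open).
Only numpy, scipy, OpenCV 4.12 (cv2) and the standard library are available. Lean on these libraries where they do the work, as an engineer would, in place of code of your own. Each camera call takes 0.05 s, during which the arm holds its last target. There are 200 camera calls.

## Task

First take the spirit level off the infeed table and set it flat on the stack of acrylic sheets. Then lay each clamp strap that is there (three or four) on the infeed table and feed it lengthwise through the low guard with the push stick, until all of them lie in the outfeed lane wholly out of the guard; keep your fingers off a strap once it is in or past the guard, and take none over or round it. Finally lay the push stick back in its tray as it lay before, and do not disturb the T-handle key and the USB stick.

Things in the scene. Friction and masses are not known exactly. Their poses are not given: they have to be found in the camera images.
- feeder: marking feeder fixed to the desk: aluminium table and lane, surface 30 mm above the desk, with a low grey guard hood (amber window on top) over the lane at x -35 to +35 mm, 96 mm wide, top 75 mm above the desk. Origin: on the desk under the middle of the guard; x: feed direction along the lane, y across, z up. A strap is wholly out of the guard when its origin is past x = +71 mm
- guard_mouth (a point): middle of the guard's entry, at lane height (30 mm), x -35 mm of the feeder. The opening runs through the guard, 32 mm wide and 22 mm high. Before it two 12 mm high guides narrow from 52 mm apart (29 mm before the entry) to 34 mm at the entry; a cross fence as high runs from their wide ends to the table's sides
- infeed (a point): point on the infeed table's surface on the lane's middle line, 110 mm before the guard's middle. The table is flat and open, x -200 to -64 mm of the feeder, 120 mm wide, 30 mm above the desk
- outfeed_end (a point): end stop of the outfeed lane, at lane height, x +345 mm of the feeder. The lane starts at the guard's exit (x +35 mm), is 32 mm wide between 14 mm high fences and holds four straps end to end; a strap fed later pushes the earlier ones on
- push_stick: wooden push stick, about 0.08 kg, at the start flat in its tray: a bar 20 mm wide, 10 mm high, from x -30 to +160 mm, with a 60 x 46 x 6 mm foot and an upright handle 32 mm (x) by 18 mm (y), top at 62 mm, both centred on the origin. Origin: underside, below the handle; x points along the bar to the blunt pushing end, z up.
- stick_tip (a point): middle of the push stick's blunt pushing end, 160 mm ahead of its origin, 5 mm above its underside
- stick_tray: shallow grey tray fixed beside the infeed, where the push stick lives: 214 (x) x 68 (y) mm outside, rim 12 mm above the desk, walls and floor 4 mm; origin under its centre on the desk; x along its length, in the direction in which the stick's pushing end points
- stick_home (a point): point on the tray's inner floor (4 mm above the desk), 65 mm from the tray's centre to its -x side, where the push stick's origin belongs when the stick lies in the tray along the tray's x
- level: small block spirit level with a green vial, 15 x 36 x 15 mm, 0.03 kg, at the start left standing on the infeed table in the way; origin: centre of its underside, y along its 36 mm length, z up
- pad: flat stack of clear acrylic sample sheets fixed on the desk, 87 (x) x 112 (y) mm, top 7 mm above the desk; origin under its centre on the desk
- chuck_key: T-handle chuck key lying on the desk between feeder and monitor, 74 x 64 x 11 mm, not to be disturbed; origin: centre of its underside
- usb_stick: USB stick lying on the desk near the straps, 18 x 52 x 9 mm, not to be disturbed; origin: centre of its underside
- strap_1: aluminium clamp strap, a flat bar 24 x 72 x 10 mm with a slot in its top face, about 0.1 kg; origin: centre of its underside; x across its 24 mm width, y along its 72 mm length, z up. It lies loose on the desk at the start. May be absent (None).
- strap_2: aluminium clamp strap, a flat bar 24 x 72 x 10 mm with a slot in its top face, about 0.1 kg; origin: centre of its underside; x across its 24 mm width, y along its 72 mm length, z up. It lies loose on the desk at the start. May be absent (None).
- strap_3: aluminium clamp strap, a flat bar 24 x 72 x 10 mm with a slot in its top face, about 0.1 kg; origin: centre of its underside; x across its 24 mm width, y along its 72 mm length, z up. It lies loose on the desk at the start. May be absent (None).
- strap_4: aluminium clamp strap, a flat bar 24 x 72 x 10 mm with a slot in its top face, about 0.1 kg; origin: centre of its underside; x across its 24 mm width, y along its 72 mm length, z up. It lies loose on the desk at the start. May be absent (None).
Things that resemble listed ones, but are neither listed nor needed, are in the scene too. What is shaped like the strap_1 but brown is not meant.

How it is judged:
By the outcome, as a careful person would: the job done as asked, in the order asked, and still so for the second after the job is handed in, with the robot touching nothing.
Of strap_1, strap_2, strap_3, strap_4 only 3 to 4 are there at a start; the rules pass over those that are not, and their reading is None.
At some moment in a run one of strap_1, strap_2, strap_3, strap_4 may be knocked a few centimetres aside while the robot is not near it.
Once in a run the grip may slacken for a moment while it holds something.
It also fails if it takes over 210 s, if anything falls off the work surface, if the arm or the gripper's body presses on something with over 40 N, if the wrist force passes 120 N, or if a joint passes its speed limit or range.

## Working session

There is one attempt and no reset: what is moved stays moved. The work goes in short steps, Python scripts to look and compute and a tool call to move; the robot and the scene stay as the last step left them, time stands still between calls to the robot, and variables do not carry over. Pictures are saved under pics/ and viewed, about 12 in all and at most 16, crops included, and the job is handed in when it is done.

Besides the shell and the picture viewer there is one more tool, called by a JSON object that holds its "method" and its "body", one argument or row to a line. jog_arm: Moves the arm, as the interface text tells. Shift numbers are shares of 20 cm and turn numbers shares of 180 degrees, none past 1 either way. Its arguments: {"type":"object","properties":{"plan":{"type":"array","items":{"type":"object","properties":{"x":{"type":"number","minimum":-1,"maximum":1},"y":{"type":"number","minimum":-1,"maximum":1},"z":{"type":"number","minimum":-1,"maximum":1},"wx":{"type":"number","minimum":-1,"maximum":1},"wy":{"type":"number","minimum":-1,"maximum":1},"wz":{"type":"number","minimum":-1,"maximum":1}}}},"hand":{"type":"number"},"grip_force":{"type":"number"}},"required":["plan"]}

```bash
ls; mkdir -p pics
cat > h.py <<'E'
import numpy as np, cv2
from station import monitor, cams, bot, finder
def pix2w(cam,uv,z,cal=None):
    c=cal or cams.get_calibration(cam);T=np.array(c["extrinsics"])
    d=np.array([(uv[0]-c["cx"])/c["fx"],(uv[1]-c["cy"])/c["fy"],1.])
    R=T[:3,:3];o=-R.T@T[:3,3];d=R.T@d
    return o+d*(z-o[2])/d[2]
def w2pix(cam,p,cal=None):
    c=cal or cams.get_calibration(cam);T=np.array(c["extrinsics"])
    q=T[:3,:3]@np.array(p)+T[:3,3]
    return np.array([c["fx"]*q[0]/q[2]+c["cx"],c["fy"]*q[1]/q[2]+c["cy"]])
def shot(cam,name=None):
    im=cams.read_camera(cam)
    if name: cv2.imwrite(f"pics/{name}.png",im[:,:,::-1])
    return im
E
python3 - <<'E'
from h import *
np.set_printoptions(precision=4,suppress=True)
print(monitor.get_obs())
shot("top","top0")
for t,z in [("feeder",0),("guard_mouth",.03),("infeed",.03),("outfeed_end",.03),("push_stick",.004),("stick_tip",.009),("stick_tray",0),("stick_home",.004),("level",.03),("pad",0),("chuck_key",0),("usb_stick",0),("strap_1",0)]:
    for r in finder.place_of("top",t): print(t,np.round(r["location"],1),round(r["confidence"],2),pix2w("top",r["location"],z)[:2])
shot("scene","scene0")
a=cv2.imread("pics/top0.png");b=cv2.imread("pics/scene0.png")
for c in("top","scene"):print(cams.get_calibration(c))
E
```

```text
pics
{'t': 0.0, 'q': array([ 1.0189,  0.4778,  0.0223,  1.5565, -0.0115,  1.1093, -0.0831]), 'joint_vel': array([ 0.    , -0.0005,  0.0003, -0.0012, -0.0004, -0.0001, -0.0005]), 'joint_torque': array([  0.0012, -59.6445,   1.6081, -28.1195,   0.0123,   0.0091,
        -0.    ]), 'eef_pos': array([ 0.2896, -0.6091,  0.2303]), 'tool_rot': array([-0.0009,  0.9755,  0.2201, -0.0003]), 'contact_force': array([-0.8132, -0.2944,  0.6322]), 'torque': array([ 0.0067,  0.0207, -0.0435]), 'gripper_width': 1.0049968766169328}
feeder [273.2 206.9] 0.96 [ 0.5464 -0.0272]
feeder [341.9 262.6] 0.5 [ 0.3653 -0.244 ]
guard_mouth [284.7 207.1] 0.95 [ 0.5398 -0.0642]
infeed [306.3 213.9] 0.58 [ 0.5175 -0.1322]
infeed [297.7 174.5] 0.29 [ 0.6461 -0.1069]
outfeed_end [169.  175.6] 0.73 [0.6453 0.3059]
push_stick [321.1 178.6] 0.96 [ 0.6388 -0.1843]
push_stick [318.3 181.1] 0.31 [ 0.6304 -0.175 ]
stick_tip [270.8 165.8] 0.98 [ 0.6818 -0.02  ]
stick_tray [297.1 175.2] 0.67 [ 0.6519 -0.1061]
stick_home [316.2 182. ] 0.74 [ 0.6274 -0.1681]
level [316.  208.3] 0.63 [ 0.5352 -0.1632]
level [278.3 240.9] 0.48 [ 
[... 227 characters left out ...]
4371 -0.4566]
strap_1 [366.7 248.4] 0.61 [ 0.4097 -0.3246]
strap_1 [356.  210.7] 0.49 [ 0.532  -0.2952]
{'fx': 418.2501899153533, 'fy': 418.2501899153533, 'cx': 283.6007130492614, 'cy': 210.85229252203322, 'extrinsics': array([[-0.0083, -1.    ,  0.0055, -0.0564],
       [-0.9842,  0.0072, -0.1767,  0.5252],
       [ 0.1766, -0.0069, -0.9843,  1.2585],
       [ 0.    ,  0.    ,  0.    ,  1.    ]])}
{'fx': 432.69477068189514, 'fy': 432.69477068189514, 'cx': 284.706094027816, 'cy': 204.37136040850362, 'extrinsics': array([[ 0.9118, -0.4104,  0.0124, -0.498 ],
       [-0.1854, -0.4385, -0.8794,  0.1287],
       [ 0.3663,  0.7995, -0.476 ,  1.0415],
       [ 0.    ,  0.    ,  0.    ,  1.    ]])}
```

View pics/top0.png

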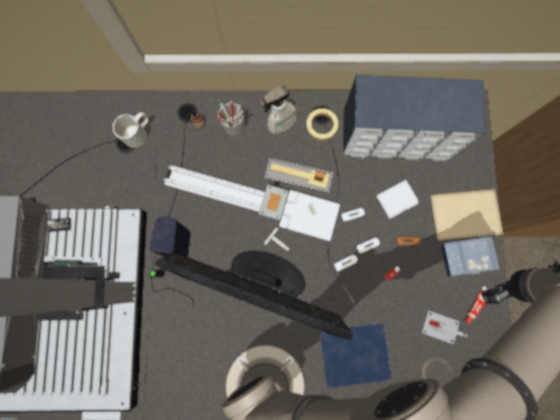

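View pics/scene0.png

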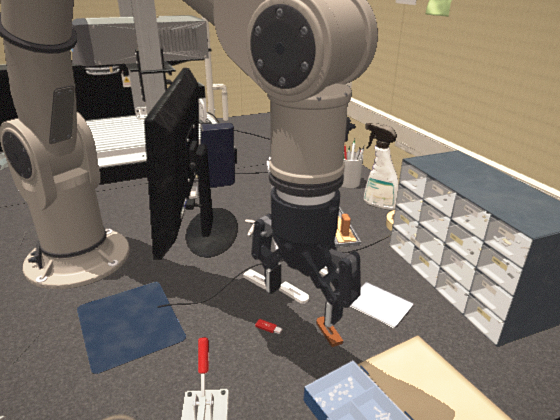

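Run:
```python
from h import *
a=cv2.imread("pics/top0.png")[150:300,235:435]
cv2.imwrite("pics/c1.png",cv2.resize(a,None,fx=4,fy=4,interpolation=cv2.INTER_CUBIC))
w=shot("wrist","w0"); print(cams.get_calibration("wrist"))
```

```text
{'fx': 289.0429537882145, 'fy': 289.0429537882145, 'cx': 281.45839049359313, 'cy': 208.6469269046243, 'extrinsics': array([[ 4.30757615e-01, -9.02467165e-01,  9.44756462e-04,
        -6.75379463e-01],
       [-8.64827802e-01, -4.12492295e-01,  2.86221905e-01,
        -3.80651763e-02],
       [-2.57916166e-01, -1.24109317e-01, -9.58162893e-01,
         3.78952889e-01],
       [ 0.00000000e+00,  0.00000000e+00,  0.00000000e+00,
         1.00000000e+00]])}
```

View pics/c1.png

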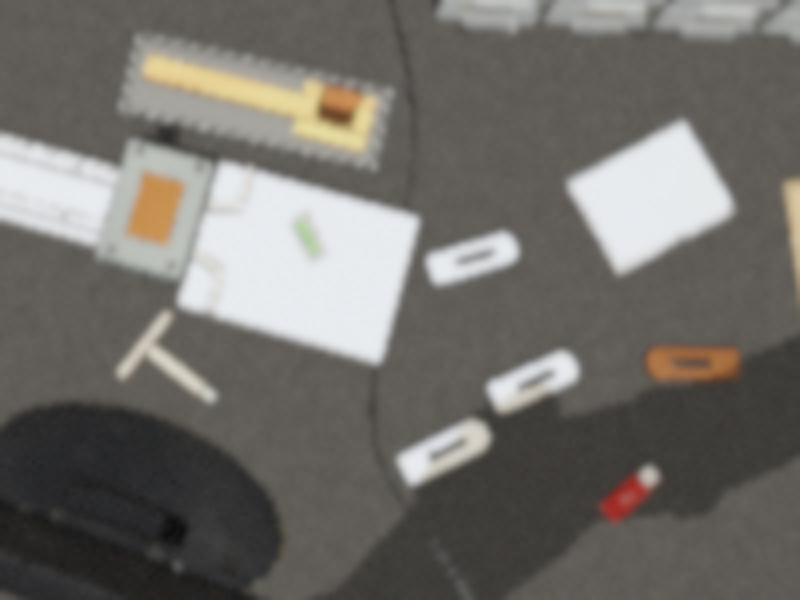

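View pics/w0.png

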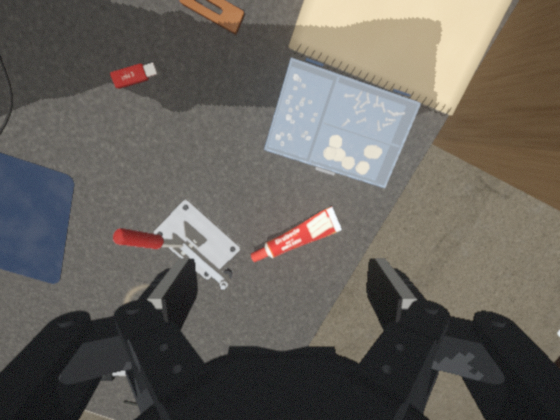

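```bash
cat >> h.py <<'E'
from scipy.spatial.transform import Rotation as Ro
def rot():
    q=monitor.get_obs()["tool_rot"]; return Ro.from_quat([q[1],q[2],q[3],q[0]])
def go(p,yaw,base=None):
    """tool-frame shift/turn fractions to TCP p, tool down, tool x at yaw deg; base=(p0,R0) or current pose"""
    o=monitor.get_obs(); p0,R0=base or (np.array(o["eef_pos"]),rot())
    a=np.radians(yaw); T=Ro.from_matrix(np.array([[np.cos(a),np.sin(a),0],[np.sin(a),-np.cos(a),0],[0,0,-1]]))
    s=R0.inv().apply(np.array(p)-p0)/.2; w=(R0.inv()*T).as_rotvec()/np.pi
    print("  ".join(f"{k}={v:.4f}" for k,v in zip(("x","y","z","wx","wy","wz"),np.r_[s,w]))," dist",round(np.linalg.norm(s)*.2,3))
E
python3 -c "
from h import *
go((.45,-.42,.33),73.7);go((.52,-.22,.33),73.7)"
```

```text
x=1.1303  y=-0.5124  z=-0.4933  wx=0.0000  wy=-0.0000  wz=-0.2682  dist 0.267
x=1.8758  y=-1.2653  z=-0.4934  wx=0.0000  wy=-0.0000  wz=-0.2682  dist 0.463
```

{"method": "jog_arm", "body": {
  "plan": [
    {"x": 1, "y": -0.55, "z": -0.5, "wz": -0.268},
    {"x": 1, "y": -0.55, "z": -0.5, "wz": -0.268},
    {"x": 1, "y": -0.55, "z": -0.5, "wz": -0.268},
    {"x": 1, "y": -0.55, "z": -0.5, "wz": -0.268},
    {"x": 1, "y": -0.55, "z": -0.5, "wz": -0.268},
    {"x": 1, "y": -0.55, "z": -0.5, "wz": -0.268},
    {"x": 1, "y": -0.55, "z": -0.5, "wz": -0.268},
    {"x": 1, "y": -0.55, "z": -0.5, "wz": -0.268},
    {"x": 1, "y": -0.55, "z": -0.5, "wz": -0.268},
    {"x": 1, "y": -0.55, "z": -0.5, "wz": -0.268}
  ]
}}

```text
invalid input at $.plan[0]: expected keys x, y, z, wx, wy, wz
```

```bash
cat >> h.py <<'E'
def places(cam,L):
    cal=cams.get_calibration(cam)
    for t,z in L:
        for r in finder.place_of(cam,t):
            if r["confidence"]>.3: print(t,np.round(r["location"],1),round(r["confidence"],2),np.round(pix2w(cam,r["location"],z,cal)[:2],4))
E
python3 - <<'E'
from h import *
print(monitor.get_obs()["eef_pos"]); shot("wrist","w1")
places("wrist",[("strap_1",0),("pad",0),("usb_stick",0),("level",.03),("feeder",0),("infeed",.03),("guard_mouth",.03),("stick_home",.004),("push_stick",.004)])
go((.52,-.2,.33),73.7)
E
```

```text
[ 0.28983957 -0.60962578  0.23132913]
strap_1 [212.3   9.8] 0.96 [ 0.4316 -0.4564]
usb_stick [137.5  73.3] 0.63 [ 0.3326 -0.4004]
x=1.9188  y=-1.3556  z=-0.4935  wx=0.0000  wy=-0.0000  wz=-0.2682  dist 0.48
```

View pics/w1.png

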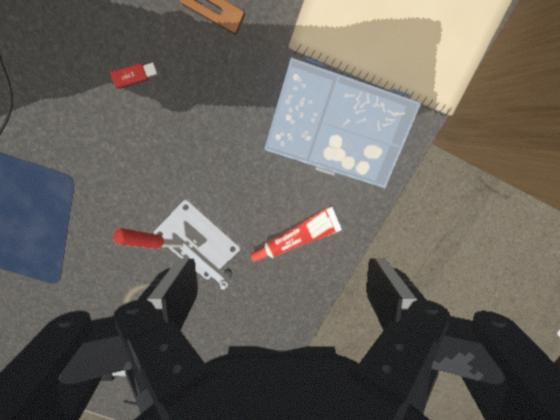

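{"method": "jog_arm", "body": {
  "plan": [
    {"x": 1, "y": -0.55, "z": -0.5, "wx": 0, "wy": 0, "wz": -0.268},
    {"x": 1, "y": -0.55, "z": -0.5, "wx": 0, "wy": 0, "wz": -0.268},
    {"x": 1, "y": -0.55, "z": -0.5, "wx": 0, "wy": 0, "wz": -0.268},
    {"x": 1, "y": -0.55, "z": -0.5, "wx": 0, "wy": 0, "wz": -0.268},
    {"x": 1, "y": -0.55, "z": -0.5, "wx": 0, "wy": 0, "wz": -0.268},
    {"x": 1, "y": -0.55, "z": -0.5, "wx": 0, "wy": 0, "wz": -0.268},
    {"x": 1, "y": -0.55, "z": -0.5, "wx": 0, "wy": 0, "wz": -0.268},
    {"x": 1, "y": -0.55, "z": -0.5, "wx": 0, "wy": 0, "wz": -0.268},
    {"x": 1, "y": -0.55, "z": -0.5, "wx": 0, "wy": 0, "wz": -0.268},
    {"x": 1, "y": -0.55, "z": -0.5, "wx": 0, "wy": 0, "wz": -0.268}
  ]
}}

```text
t: 2.13
eef_pos: [0.4219, -0.4255, 0.3307]
tool_rot: [-0.0, 0.802, 0.598, -0.0]
contact_force: [-1.4, 0.2, -0.5]
gripper_width: 1.004
```

Run:
```python
from h import *
print(monitor.get_obs()["eef_pos"]); shot("wrist","w1")
places("wrist",[("strap_1",0),("pad",0),("usb_stick",0),("level",.03),("feeder",0),("infeed",.03),("guard_mouth",.03),("stick_home",.004),("push_stick",.004)])
go((.52,-.2,.33),73.7)
```

```text
[ 0.42190742 -0.42548837  0.33068087]
strap_1 [295.2 185.9] 0.79 [ 0.4355 -0.4601]
strap_1 [319.3  59.1] 0.62 [ 0.5217 -0.2858]
strap_1 [262.9 109.9] 0.58 [ 0.4201 -0.33  ]
strap_1 [209.6  70.7] 0.57 [ 0.3603 -0.2543]
pad [226.5 169.5] 0.67 [ 0.3346 -0.4015]
pad [372.5 145.1] 0.55 [ 0.5726 -0.431 ]
usb_stick [224.7 169.9] 0.66 [ 0.3316 -0.4013]
x=1.2133  y=0.1486  z=0.0062  wx=-0.0000  wy=-0.0000  wz=-0.0003  dist 0.244
```

View pics/w1.png

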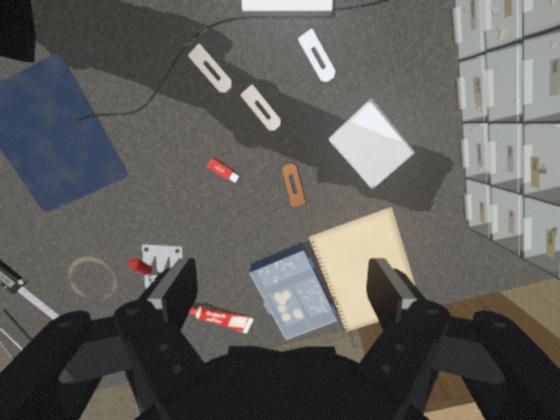

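{"method": "jog_arm", "body": {
  "plan": [
    {"x": 1, "y": -0.05, "z": 0, "wx": 0, "wy": 0, "wz": 0},
    {"x": 1, "y": -0.05, "z": 0, "wx": 0, "wy": 0, "wz": 0},
    {"x": 1, "y": -0.05, "z": 0, "wx": 0, "wy": 0, "wz": 0},
    {"x": 1, "y": -0.05, "z": 0, "wx": 0, "wy": 0, "wz": 0},
    {"x": 1, "y": -0.05, "z": 0, "wx": 0, "wy": 0, "wz": 0},
    {"x": 1, "y": -0.05, "z": 0, "wx": 0, "wy": 0, "wz": 0},
    {"x": 1, "y": -0.05, "z": 0, "wx": 0, "wy": 0, "wz": 0}
  ]
}}

```text
t: 3.22
eef_pos: [0.4706, -0.2276, 0.3317]
tool_rot: [0.0, 0.799, 0.601, 0.0]
contact_force: [0.2, -0.8, -1.0]
gripper_width: 0.998
```

Run:
```python
from h import *
print(monitor.get_obs()["eef_pos"]); shot("wrist","w2")
places("wrist",[("strap_1",0),("pad",0),("level",.03),("feeder",0),("infeed",.03),("guard_mouth",.03),("stick_home",.004),("push_stick",.004),("stick_tip",.009),("stick_tray",0),("chuck_key",0)])
```

```text
[ 0.47063213 -0.22760983  0.33169381]
strap_1 [225.1 200.1] 0.8 [ 0.3634 -0.2552]
strap_1 [268.3 234.5] 0.75 [ 0.4156 -0.3357]
strap_1 [297. 292.] 0.6 [ 0.4336 -0.4615]
strap_1 [320.9 190. ] 0.57 [ 0.524  -0.2836]
pad [364.8 258. ] 0.65 [ 0.5699 -0.428 ]
level [225.4 202.3] 0.69 [ 0.3707 -0.2527]
level [303.6 108.9] 0.5 [ 0.5269 -0.1512]
level [376.1 106.4] 0.39 [ 0.6289 -0.1773]
feeder [295.8  20.3] 0.93 [ 0.5496 -0.0314]
infeed [293.  100.6] 0.96 [ 0.5151 -0.136 ]
guard_mouth [294.5  42.1] 0.83 [ 0.5372 -0.0641]
stick_home [373.5 103.7] 0.75 [ 0.6339 -0.1734]
stick_home [324.  192.5] 0.53 [ 0.5277 -0.2881]
push_stick [376.3 108.5] 0.74 [ 0.6368 -0.1814]
push_stick [375.3  61.9] 0.37 [ 0.6476 -0.1168]
stick_tray [375.7  61.2] 0.69 [ 0.6497 -0.1157]
stick_tray [363.7 258.8] 0.48 [ 0.5677 -0.429 ]
chuck_key [223.8  61.6] 0.88 [ 0.4325 -0.0532]
chuck_key [364.2 261.2] 0.41 [ 0.5676 -0.434 ]
```

View pics/w2.png

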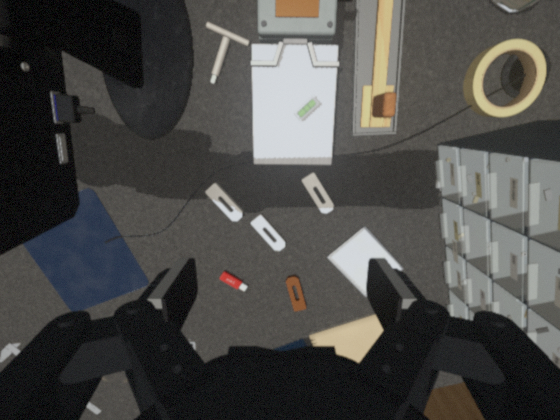

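```bash
cat >> h.py <<'E'
def rects(im,cal,lo,hi,z,roi=None,amin=60,space=cv2.COLOR_RGB2HSV):
    """HSV-threshold blobs in roi (l,t,r,b); rectangle of each on plane z: centre, long-axis yaw, sizes"""
    l,t,r,b=roi or (0,0,560,420)
    m=np.zeros(im.shape[:2],np.uint8); m[t:b,l:r]=cv2.inRange(cv2.cvtColor(im,space),np.array(lo),np.array(hi))[t:b,l:r]
    m=cv2.morphologyEx(m,cv2.MORPH_CLOSE,np.ones((5,5)))
    out=[]
    for c in cv2.findContours(m,cv2.RETR_EXTERNAL,cv2.CHAIN_APPROX_NONE)[0]:
        if cv2.contourArea(c)<amin: continue
        P=np.array([pix2w(None,q,z,cal)[:2] for q in c[:,0]])
        (cx,cy),(w,h),_=R=cv2.minAreaRect((P*1e3).astype(np.float32)); B=cv2.boxPoints(R)
        e=max((B[1]-B[0],B[2]-B[1]),key=np.linalg.norm); yaw=np.degrees(np.arctan2(e[1],e[0]))%180
        out.append((cx,cy,yaw,max(w,h),min(w,h)))
        print("pix",c[:,0].mean(0).round(),"mm",np.round([cx,cy],1),"yaw",round(yaw,1),"size",round(max(w,h)),round(min(w,h)))
    return out
E
python3 - <<'E'
from h import *
im=cv2.imread("pics/w2.png")[:,:,::-1].copy(); cal=cams.get_calibration("wrist")
print("straps");rects(im,cal,(0,0,140),(180,60,255),.010,(190,165,350,260))
print("table");rects(im,cal,(0,0,150),(180,40,255),.030,(235,60,350,175),300)
print("level");rects(im,cal,(35,60,60),(90,255,255),.045,(285,80,335,130),20)
print("pad");rects(im,cal,(0,0,110),(180,60,255),.007,(320,215,372,300),300)
print("stick");rects(im,cal,(8,90,120),(35,255,255),.012,(350,0,410,140),100)
a=cv2.resize(im[0:190,190:420,::-1],None,fx=3.4,fy=3.1,interpolation=cv2.INTER_CUBIC);cv2.imwrite("pics/c2.png",a)
im=cv2.imread("pics/w1.png")[:,:,::-1]
np.save("cal2.npy",cal,allow_pickle=True)
E
```

```text
straps
pix [341. 252.] mm [ 526.4 -393.7] yaw 77.5 size 38 37
pix [268. 233.] mm [ 417.6 -330.3] yaw 113.1 size 73 25
pix [224. 203.] mm [ 363.1 -258.1] yaw 114.4 size 72 25
pix [318. 193.] mm [ 517.2 -286.3] yaw 105.5 size 73 24
table
pix [293. 110.] mm [ 511.  -154.1] yaw 73.4 size 144 122
level
pad
pix [356. 260.] mm [ 565.6 -432.6] yaw 116.2 size 113 87
stick
pix [378.  68.] mm [ 657.9 -127.2] yaw 75.2 size 166 37
```

View pics/c2.png

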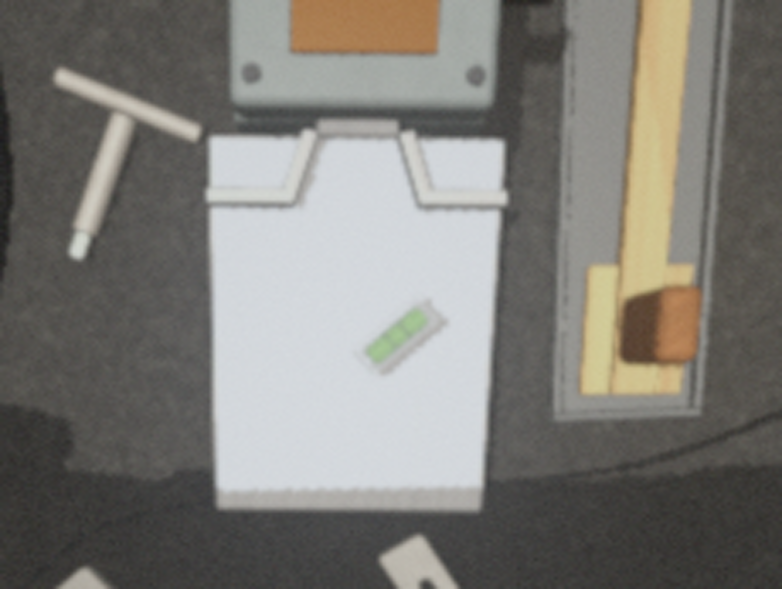

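Run:
```python
from h import *
cal=np.load("cal2.npy",allow_pickle=True).item()
f=lambda u,v:(190+u/3.4,v/3.1)
for n,u,v,z in [("FL",217,490,.03),("FR",483,490,.03),("BL",208,138,.03),("BR",505,138,.03),("lev1",362,362,.045),("lev2",446,318,.045),("levW1",384,372,.045),("levW2",425,303,.045),("guideL",205,200,.042),("guideR",508,204,.042),("trayBL",555,417,.012),("trayBR",700,412,.012),("trayFL",566,20,.012),("trayFR",728,20,.012),("hand1",655,290,.066),("hand2",700,288,.066),("hand3",655,362,.066),("hand4",697,362,.066)]:
    print(n,np.round(pix2w(None,f(u,v),z,cal)*1e3,1))
# pad from w1
im=cv2.imread("pics/w1.png")[:,:,::-1].copy()
T=cal["extrinsics"].copy(); d=np.array([.42190742,-.42548837,.33068087])-np.array([.47063213,-.22760983,.33169381])
T[:3,3]-=T[:3,:3]@d; c1=dict(cal,extrinsics=T)
rects(im,c1,(0,0,120),(180,60,255),.007,(320,90,420,190),300)
rects(im,c1,(0,0,140),(180,60,255),.010,(185,30,340,135),100)
```

```text
FL [ 435.5 -198.6   30. ]
FR [ 550.1 -232.1   30. ]
BL [479.4 -50.4  30. ]
BR [594.5 -84.   30. ]
lev1 [ 513.1 -159.    45. ]
lev2 [ 551.3 -150.5   45. ]
levW1 [ 520.8 -165.8   45. ]
levW2 [ 544.6 -141.9   45. ]
guideL [471.1 -76.1  42. ]
guideR [ 587.  -111.7   42. ]
trayBL [ 592.4 -208.9   12. ]
trayBR [ 656.4 -225.1   12. ]
trayFL [633.1 -42.2  12. ]
trayFR [696.3 -60.6  12. ]
hand1 [ 628.8 -162.8   66. ]
hand2 [ 645.7 -166.9   66. ]
hand3 [ 623.5 -191.6   66. ]
hand4 [ 639.5 -196.3   66. ]
pix [372. 143.] mm [ 569.8 -430.5] yaw 117.1 size 115 93
pix [261. 108.] mm [ 418.2 -330.4] yaw 113.6 size 73 25
pix [210.  68.] mm [ 363.3 -257.7] yaw 115.4 size 72 25
pix [317.  56.] mm [ 517.  -285.1] yaw 106.8 size 74 26
```

```bash
cat >> h.py <<'E'
O=np.array([.547,-.0325]); FY=73.5
def F(x,y=0,z=None):
    a=np.radians(FY); p=O+x/1e3*np.array([np.cos(a),np.sin(a)])+y/1e3*np.array([-np.sin(a),np.cos(a)])
    return p if z is None else np.r_[p,z]
def toF(p):
    a=np.radians(FY); d=(np.array(p)[:2]-O)*1e3
    return np.round([d@[np.cos(a),np.sin(a)],d@[-np.sin(a),np.cos(a)]],1)
E
python3 -c "
from h import *
go((.5295,-.1528,.1),27);go((.5295,-.1528,.033),27)"
```

```text
x=0.4542  y=0.1775  z=1.1562  wx=-0.0000  wy=-0.0000  wz=0.2590  dist 0.251
x=0.4542  y=0.1775  z=1.4912  wx=-0.0000  wy=-0.0000  wz=0.2590  dist 0.314
```

{"method": "jog_arm", "body": {
  "plan": [
    {"x": 0.454, "y": 0.178, "z": 0.95, "wx": 0, "wy": 0, "wz": 0.259},
    {"x": 0.454, "y": 0.178, "z": 0.95, "wx": 0, "wy": 0, "wz": 0.259},
    {"x": 0.454, "y": 0.178, "z": 0.95, "wx": 0, "wy": 0, "wz": 0.259},
    {"x": 0.454, "y": 0.178, "z": 0.95, "wx": 0, "wy": 0, "wz": 0.259},
    {"x": 0.454, "y": 0.178, "z": 0.95, "wx": 0, "wy": 0, "wz": 0.259},
    {"x": 0.454, "y": 0.178, "z": 0.95, "wx": 0, "wy": 0, "wz": 0.259},
    {"x": 0.454, "y": 0.178, "z": 0.95, "wx": 0, "wy": 0, "wz": 0.259},
    {"x": 0.454, "y": 0.178, "z": 0.95, "wx": 0, "wy": 0, "wz": 0.259},
    {"x": 0.454, "y": 0.178, "z": 0.95, "wx": 0, "wy": 0, "wz": 0.259}
  ],
  "hand": 0
}}

```text
t: 4.57
eef_pos: [0.5298, -0.1529, 0.1413]
tool_rot: [0.0, 0.972, 0.235, 0.0]
contact_force: [0.5, 0.5, 0.1]
gripper_width: 0.498
```

Run:
```python
from h import *
cal=cams.get_calibration("wrist");im=shot("wrist","w3");print(monitor.get_obs()["eef_pos"],monitor.get_obs()["gripper_width"])
hsv=cv2.cvtColor(im,cv2.COLOR_RGB2HSV)
for r in finder.place_of("wrist","level"): print(r["location"],r["confidence"],pix2w(None,r["location"],.03,cal))
rects(im,cal,(35,40,60),(90,255,255),.045,None,60)
print(w2pix(None,(.5295,-.1528,.045),cal))
go((.5295,-.1528,.033),27)
```

```text
[ 0.52988759 -0.15317293  0.14163344] 0.49692410528400366
[273.1, 203.6] 0.92 [ 0.52802296 -0.1455231   0.03      ]
pix [277. 205.] mm [ 531.8 -147.9] yaw 26.7 size 28 7
[280.90221337 210.50336839]
x=-0.0011  y=-0.0036  z=0.5442  wx=0.0002  wy=-0.0003  wz=0.0005  dist 0.109
```

View pics/w3.png

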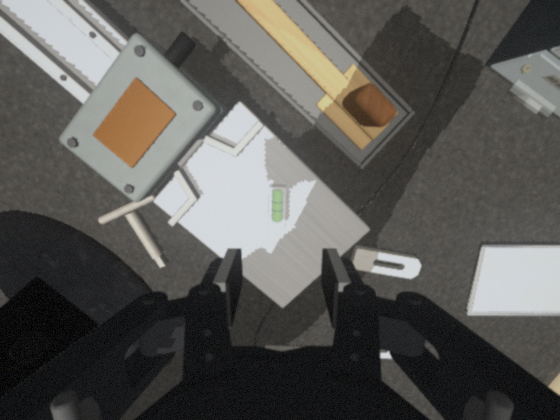

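Run:
```python
from h import *
cal=cams.get_calibration("wrist")
go((.531,-.148,.033),27)
for p,z in [((369,230),.03),((284,306),.03),((239,102),.03),((154,189),.03),((265,126),.042),((169,223),.042)]:
    w=pix2w(None,p,z,cal);print(p,w.round(4),toF(w))
```

```text
x=0.0165  y=-0.0216  z=0.5442  wx=0.0002  wy=-0.0003  wz=0.0005  dist 0.109
(369, 230) [ 0.5463 -0.238   0.03  ] [-197.3  -57.7]
(284, 306) [ 0.4359 -0.2048  0.03  ] [-196.8   57.5]
(239, 102) [ 0.5934 -0.0815  0.03  ] [-33.8 -58.4]
(154, 189) [ 0.4913 -0.0442  0.03  ] [-27.1  50.1]
(265, 126) [ 0.5864 -0.1097  0.042 ] [-62.8 -59.7]
(169, 223) [ 0.4729 -0.0703  0.042 ] [-57.3  60.3]
```

{"method": "jog_arm", "body": {
  "plan": [
    {"x": 0.0165, "y": -0.0216, "z": 0.25, "wx": 0, "wy": 0, "wz": 0},
    {"x": 0.0165, "y": -0.0216, "z": 0.4, "wx": 0, "wy": 0, "wz": 0},
    {"x": 0.0165, "y": -0.0216, "z": 0.5, "wx": 0, "wy": 0, "wz": 0},
    {"x": 0.0165, "y": -0.0216, "z": 0.543, "wx": 0, "wy": 0, "wz": 0},
    {"x": 0.0165, "y": -0.0216, "z": 0.543, "wx": 0, "wy": 0, "wz": 0},
    {"x": 0.0165, "y": -0.0216, "z": 0.543, "wx": 0, "wy": 0, "wz": 0}
  ]
}}

```text
t: 5.17
eef_pos: [0.5317, -0.1484, 0.0342]
tool_rot: [0.001, 0.972, 0.234, 0.001]
contact_force: [0.4, -0.4, 0.5]
gripper_width: 0.5
```

{"method": "jog_arm", "body": {
  "plan": [
    {"x": 0, "y": 0, "z": 0, "wx": 0, "wy": 0, "wz": 0},
    {"x": 0, "y": 0, "z": 0, "wx": 0, "wy": 0, "wz": 0},
    {"x": 0, "y": 0, "z": 0, "wx": 0, "wy": 0, "wz": 0},
    {"x": 0, "y": 0, "z": 0, "wx": 0, "wy": 0, "wz": 0},
    {"x": 0, "y": 0, "z": 0, "wx": 0, "wy": 0, "wz": 0},
    {"x": 0, "y": 0, "z": 0, "wx": 0, "wy": 0, "wz": 0},
    {"x": 0, "y": 0, "z": 0, "wx": 0, "wy": 0, "wz": 0},
    {"x": 0, "y": 0, "z": 0, "wx": 0, "wy": 0, "wz": 0}
  ],
  "hand": -1,
  "grip_force": 40
}}

```text
t: 5.83
eef_pos: [0.5333, -0.1489, 0.0362]
tool_rot: [0.001, 0.972, 0.234, 0.003]
contact_force: [-0.6, -0.5, 6.5]
gripper_width: 0.159
```

```bash
sed -i 's/^O=.*FY/O=np.array([.5475,-.0307]); FY/' h.py
python3 - <<'E'
from h import *
o=monitor.get_obs();print(o["eef_pos"],o["gripper_width"],o["contact_force"])
p=o["eef_pos"];go((p[0],p[1],.14),27);go((.57,-.4305,.14),27);go((.57,-.4305,.0115),27)
E
```

```text
[ 0.53327549 -0.14886965  0.0361655 ] 0.15920278614185202 [-0.60925082 -0.48988153  6.45131646]
x=0.0023  y=0.0021  z=-0.5192  wx=0.0013  wy=-0.0014  wz=0.0005  dist 0.104
x=-0.4753  y=1.3394  z=-0.5160  wx=0.0013  wy=-0.0014  wz=0.0005  dist 0.302
x=-0.4781  y=1.3369  z=0.1265  wx=0.0013  wy=-0.0014  wz=0.0005  dist 0.285
```

{"method": "jog_arm", "body": {
  "plan": [
    {"x": 0, "y": 0, "z": -0.2, "wx": 0, "wy": 0, "wz": 0},
    {"x": 0, "y": 0, "z": -0.4, "wx": 0, "wy": 0, "wz": 0},
    {"x": 0, "y": 0, "z": -0.52, "wx": 0, "wy": 0, "wz": 0},
    {"x": 0, "y": 0, "z": -0.52, "wx": 0, "wy": 0, "wz": 0},
    {"x": -0.355, "y": 1, "z": -0.52, "wx": 0, "wy": 0, "wz": 0},
    {"x": -0.355, "y": 1, "z": -0.52, "wx": 0, "wy": 0, "wz": 0},
    {"x": -0.355, "y": 1, "z": -0.52, "wx": 0, "wy": 0, "wz": 0},
    {"x": -0.355, "y": 1, "z": -0.52, "wx": 0, "wy": 0, "wz": 0},
    {"x": -0.355, "y": 1, "z": -0.52, "wx": 0, "wy": 0, "wz": 0},
    {"x": -0.355, "y": 1, "z": -0.52, "wx": 0, "wy": 0, "wz": 0},
    {"x": -0.355, "y": 1, "z": -0.52, "wx": 0, "wy": 0, "wz": 0}
  ]
}}

```text
t: 6.75
eef_pos: [0.5592, -0.3636, 0.1404]
tool_rot: [0.002, 0.973, 0.231, 0.002]
contact_force: [0.6, 0.6, -1.0]
gripper_width: 0.162
```

Run:
```python
from h import *
o=monitor.get_obs();print(o["eef_pos"],o["gripper_width"],o["contact_force"])
go((.57,-.4305,.05),27);go((.57,-.4305,.0137),27)
```

```text
[ 0.55916748 -0.36358863  0.14043655] 0.16183024818584427 [ 0.59719872  0.61096202 -1.01964959]
x=-0.1037  y=0.3206  z=0.4536  wx=0.0018  wy=-0.0011  wz=-0.0015  dist 0.113
x=-0.1043  y=0.3196  z=0.6351  wx=0.0018  wy=-0.0011  wz=-0.0015  dist 0.144
```

{"method": "jog_arm", "body": {
  "plan": [
    {"x": -0.104, "y": 0.32, "z": 0.35, "wx": 0.002, "wy": -0.001, "wz": 0},
    {"x": -0.104, "y": 0.32, "z": 0.35, "wx": 0.002, "wy": -0.001, "wz": 0},
    {"x": -0.104, "y": 0.32, "z": 0.45, "wx": 0.002, "wy": -0.001, "wz": 0},
    {"x": -0.104, "y": 0.32, "z": 0.55, "wx": 0.002, "wy": -0.001, "wz": 0},
    {"x": -0.104, "y": 0.32, "z": 0.6, "wx": 0.002, "wy": -0.001, "wz": 0},
    {"x": -0.104, "y": 0.32, "z": 0.62, "wx": 0.002, "wy": -0.001, "wz": 0},
    {"x": -0.104, "y": 0.32, "z": 0.634, "wx": 0.002, "wy": -0.001, "wz": 0},
    {"x": -0.104, "y": 0.32, "z": 0.634, "wx": 0.002, "wy": -0.001, "wz": 0},
    {"x": -0.104, "y": 0.32, "z": 0.634, "wx": 0.002, "wy": -0.001, "wz": 0}
  ]
}}

```text
t: 7.5
eef_pos: [0.5714, -0.4302, 0.0157]
tool_rot: [0.0, 0.973, 0.232, 0.001]
contact_force: [-0.2, -0.0, -0.3]
gripper_width: 0.161
```

{"method": "jog_arm", "body": {
  "plan": [
    {"x": 0, "y": 0, "z": 0, "wx": 0, "wy": 0, "wz": 0},
    {"x": 0, "y": 0, "z": 0, "wx": 0, "wy": 0, "wz": 0},
    {"x": 0, "y": 0, "z": 0, "wx": 0, "wy": 0, "wz": 0},
    {"x": 0, "y": 0, "z": 0, "wx": 0, "wy": 0, "wz": 0},
    {"x": 0, "y": 0, "z": -0.1, "wx": 0, "wy": 0, "wz": 0},
    {"x": 0, "y": 0, "z": -0.3, "wx": 0, "wy": 0, "wz": 0},
    {"x": 0, "y": 0, "z": -0.5, "wx": 0, "wy": 0, "wz": 0},
    {"x": 0, "y": 0, "z": -0.7, "wx": 0, "wy": 0, "wz": 0},
    {"x": 0, "y": 0, "z": -0.7, "wx": 0, "wy": 0, "wz": 0}
  ],
  "hand": 0
}}

```text
t: 8.25
eef_pos: [0.5755, -0.4331, 0.1659]
tool_rot: [0.006, 0.973, 0.231, 0.006]
contact_force: [1.4, -1.1, 1.2]
gripper_width: 0.493
```

Run:
```python
from h import *
o=monitor.get_obs();print(o["eef_pos"],o["gripper_width"],o["contact_force"])
cal=cams.get_calibration("wrist");im=shot("wrist","w4")
print("lev");rects(im,cal,(35,40,60),(90,255,255),.022,None,60)
print("pad");rects(im,cal,(0,0,110),(180,60,255),.007,None,3000)
t=shot("top","top1")
cv2.imwrite("pics/c4.png",np.hstack([cv2.resize(im,(480,360)),cv2.resize(t[180:300,310:420],(320,360))])[:,:,::-1])
ct=cams.get_calibration("top")
print("straps top");rects(t,ct,(0,0,150),(180,70,255),.01,(335,200,385,280),30)
```

```text
[ 0.57548745 -0.43308002  0.16593821] 0.49329760768685493 [ 1.35150665 -1.08927497  1.16447525]
lev
pix [275. 201.] mm [ 570.5 -430.7] yaw 26.7 size 28 6
pad
pix [463. 303.] mm [ 557.8 -700. ] yaw 87.6 size 331 87
pix [280. 197.] mm [ 571.5 -438.4] yaw 114.5 size 134 93
pix [ 26. 143.] mm [ 497.3 -197.8] yaw 11.9 size 156 79
pix [427.  60.] mm [ 717.5 -495. ] yaw 117.2 size 360 164
straps top
pix [346. 262.] mm [ 366.6 -255.7] yaw 115.6 size 77 25
pix [368. 245.] mm [ 419.6 -326.6] yaw 113.2 size 76 27
pix [345. 213.] mm [ 523.6 -272.3] yaw 88.3 size 93 62
```

View pics/c4.png

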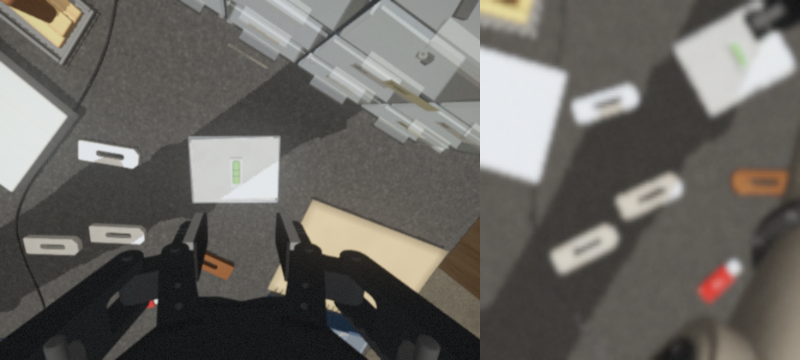

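```bash
cat >> h.py <<'E'
def straps(cam,guess,z=.01,im=None,cal=None):
    """measure strap near world guess"""
    cal=cal or cams.get_calibration(cam); im=shot(cam) if im is None else im
    u,v=w2pix(cam,(guess[0],guess[1],z),cal).astype(int); k=int(.055/np.linalg.norm(np.array(cal["extrinsics"])[:3,:3]@np.r_[guess[:2],z]+np.array(cal["extrinsics"])[:3,3])*cal["fx"])
    return rects(im,cal,(0,0,120),(180,70,255),z,(max(u-k,0),max(v-k,0),u+k,v+k),50)
E
python3 - <<'E'
from h import *
im=cv2.imread("pics/w4.png")[:,:,::-1].copy()
straps("wrist",(.517,-.2855),im=im)
a=np.radians(106);g=np.array([.517,-.2855])-.016*np.array([np.cos(a),np.sin(a)]);print(g)
go((*g,.07),106);go((*g,.005),106)
E
```

```text
pix [125. 180.] mm [ 516.5 -283. ] yaw 107.0 size 73 26
[ 0.5214102  -0.30088019]
x=0.0641  y=-0.6984  z=0.4396  wx=0.0025  wy=0.0001  wz=-0.4401  dist 0.166
x=0.0627  y=-0.7003  z=0.7646  wx=0.0025  wy=0.0001  wz=-0.4401  dist 0.208
```

{"method": "jog_arm", "body": {
  "plan": [
    {"x": 0.064, "y": -0.69, "z": 0.3, "wx": 0.002, "wy": 0, "wz": -0.44},
    {"x": 0.064, "y": -0.69, "z": 0.3, "wx": 0.002, "wy": 0, "wz": -0.44},
    {"x": 0.064, "y": -0.69, "z": 0.3, "wx": 0.002, "wy": 0, "wz": -0.44},
    {"x": 0.064, "y": -0.69, "z": 0.3, "wx": 0.002, "wy": 0, "wz": -0.44},
    {"x": 0.064, "y": -0.69, "z": 0.3, "wx": 0.002, "wy": 0, "wz": -0.44},
    {"x": 0.064, "y": -0.69, "z": 0.3, "wx": 0.002, "wy": 0, "wz": -0.44},
    {"x": 0.064, "y": -0.69, "z": 0.4, "wx": 0.002, "wy": 0, "wz": -0.44},
    {"x": 0.064, "y": -0.69, "z": 0.4, "wx": 0.002, "wy": 0, "wz": -0.44},
    {"x": 0.064, "y": -0.69, "z": 0.4, "wx": 0.002, "wy": 0, "wz": -0.44},
    {"x": 0.064, "y": -0.69, "z": 0.4, "wx": 0.002, "wy": 0, "wz": -0.44},
    {"x": 0.064, "y": -0.69, "z": 0.4, "wx": 0.002, "wy": 0, "wz": -0.44},
    {"x": 0.064, "y": -0.69, "z": 0.4, "wx": 0.002, "wy": 0, "wz": -0.44}
  ]
}}

```text
t: 9.35
eef_pos: [0.5208, -0.3019, 0.0762]
tool_rot: [-0.001, 0.6, 0.8, 0.0]
contact_force: [0.2, 0.0, -0.3]
gripper_width: 0.502
```

Run:
```python
from h import *
o=monitor.get_obs();print(o["eef_pos"],o["gripper_width"],o["contact_force"],o["q"])
r=straps("wrist",(.517,-.284))
for c in r:
  if 65<c[3]<80:
    a=np.radians(c[2]);g=np.array(c[:2])/1e3-.016*np.array([np.cos(a),np.sin(a)]);print(g)
    go((*g,.005),c[2])
```

```text
[ 0.52077556 -0.30193596  0.07623467] 0.5018502715505087 [ 0.15339914  0.03804091 -0.25079628] [ 0.80248158  0.59612886 -0.50957474  1.82843129  0.38402159  0.8178664
  0.38244006]
pix [285. 192.] mm [ 518.3 -282.7] yaw 106.6 size 72 25
pix [335. 133.] mm [ 536.8 -232.5] yaw 16.3 size 34 18
[ 0.522885  -0.2979928]
x=0.0159  y=0.0147  z=0.3574  wx=-0.0002  wy=-0.0004  wz=-0.0037  dist 0.072
```

{"method": "jog_arm", "body": {
  "plan": [
    {"x": 0.016, "y": 0.015, "z": 0.15, "wx": 0, "wy": 0, "wz": -0.004},
    {"x": 0.016, "y": 0.015, "z": 0.27, "wx": 0, "wy": 0, "wz": -0.004},
    {"x": 0.016, "y": 0.015, "z": 0.33, "wx": 0, "wy": 0, "wz": -0.004},
    {"x": 0.016, "y": 0.015, "z": 0.355, "wx": 0, "wy": 0, "wz": -0.004},
    {"x": 0.016, "y": 0.015, "z": 0.355, "wx": 0, "wy": 0, "wz": -0.004},
    {"x": 0.016, "y": 0.015, "z": 0.355, "wx": 0, "wy": 0, "wz": -0.004}
  ]
}}

```text
t: 9.9
eef_pos: [0.5234, -0.2981, 0.006]
tool_rot: [-0.0, 0.598, 0.802, 0.0]
contact_force: [-0.4, 0.5, 0.2]
gripper_width: 0.504
```

{"method": "jog_arm", "body": {
  "plan": [
    {"x": 0, "y": 0, "z": 0, "wx": 0, "wy": 0, "wz": 0},
    {"x": 0, "y": 0, "z": 0, "wx": 0, "wy": 0, "wz": 0},
    {"x": 0, "y": 0, "z": 0, "wx": 0, "wy": 0, "wz": 0},
    {"x": 0, "y": 0, "z": 0, "wx": 0, "wy": 0, "wz": 0},
    {"x": 0, "y": 0, "z": 0, "wx": 0, "wy": 0, "wz": 0},
    {"x": 0, "y": 0, "z": -0.15, "wx": 0, "wy": 0, "wz": 0},
    {"x": 0, "y": 0, "z": -0.3, "wx": 0, "wy": 0, "wz": 0},
    {"x": 0, "y": 0, "z": -0.4, "wx": 0, "wy": 0, "wz": 0},
    {"x": 0, "y": 0, "z": -0.4, "wx": 0, "wy": 0, "wz": 0}
  ],
  "hand": -1,
  "grip_force": 60
}}

```text
t: 10.65
eef_pos: [0.5267, -0.2995, 0.0914]
tool_rot: [0.004, 0.598, 0.801, 0.001]
contact_force: [0.5, -0.1, -0.9]
gripper_width: 0.239
```

Run:
```python
from h import *
o=monitor.get_obs();print(o["eef_pos"],o["gripper_width"],o["contact_force"])
straps("wrist",(.517,-.284),z=.085)
go(F(-99,0,.087),FY);go(F(-99,0,.036),FY)
```

```text
[ 0.52666142 -0.29947639  0.09144962] 0.23928514372482154 [ 0.46611287 -0.13641602 -0.86901751]
pix [281. 250.] mm [ 526.3 -296.1] yaw 106.3 size 99 35
pix [325. 133.] mm [ 528.7 -231.1] yaw 16.6 size 26 11
x=0.8401  y=0.2180  z=0.0086  wx=0.0016  wy=0.0007  wz=0.1834  dist 0.174
x=0.8410  y=0.2169  z=0.2636  wx=0.0016  wy=0.0007  wz=0.1834  dist 0.182
```

{"method": "jog_arm", "body": {
  "plan": [
    {"x": 0.84, "y": 0.217, "z": 0, "wx": 0.0016, "wy": 0.0007, "wz": 0.183},
    {"x": 0.84, "y": 0.217, "z": 0, "wx": 0.0016, "wy": 0.0007, "wz": 0.183},
    {"x": 0.84, "y": 0.217, "z": 0, "wx": 0.0016, "wy": 0.0007, "wz": 0.183},
    {"x": 0.84, "y": 0.217, "z": 0, "wx": 0.0016, "wy": 0.0007, "wz": 0.183},
    {"x": 0.84, "y": 0.217, "z": 0, "wx": 0.0016, "wy": 0.0007, "wz": 0.183},
    {"x": 0.84, "y": 0.217, "z": 0, "wx": 0.0016, "wy": 0.0007, "wz": 0.183},
    {"x": 0.84, "y": 0.217, "z": 0.12, "wx": 0.0016, "wy": 0.0007, "wz": 0.183},
    {"x": 0.84, "y": 0.217, "z": 0.2, "wx": 0.0016, "wy": 0.0007, "wz": 0.183},
    {"x": 0.84, "y": 0.217, "z": 0.24, "wx": 0.0016, "wy": 0.0007, "wz": 0.183},
    {"x": 0.84, "y": 0.217, "z": 0.256, "wx": 0.0016, "wy": 0.0007, "wz": 0.183},
    {"x": 0.84, "y": 0.217, "z": 0.256, "wx": 0.0016, "wy": 0.0007, "wz": 0.183},
    {"x": 0.84, "y": 0.217, "z": 0.256, "wx": 0.0016, "wy": 0.0007, "wz": 0.183}
  ]
}}

```text
t: 11.7
eef_pos: [0.5177, -0.127, 0.0377]
tool_rot: [-0.001, 0.801, 0.599, -0.002]
contact_force: [-6.0, 0.1, 10.0]
gripper_width: 0.244
```

{"method": "jog_arm", "body": {
  "plan": [
    {"x": 0, "y": 0, "z": 0, "wx": 0, "wy": 0, "wz": 0},
    {"x": 0, "y": 0, "z": 0, "wx": 0, "wy": 0, "wz": 0},
    {"x": 0, "y": 0, "z": 0, "wx": 0, "wy": 0, "wz": 0},
    {"x": 0, "y": 0, "z": 0, "wx": 0, "wy": 0, "wz": 0},
    {"x": 0, "y": 0, "z": -0.1, "wx": 0, "wy": 0, "wz": 0},
    {"x": 0, "y": 0, "z": -0.3, "wx": 0, "wy": 0, "wz": 0},
    {"x": 0, "y": 0, "z": -0.5, "wx": 0, "wy": 0, "wz": 0},
    {"x": 0, "y": 0, "z": -0.6, "wx": 0, "wy": 0, "wz": 0},
    {"x": 0, "y": 0, "z": -0.6, "wx": 0, "wy": 0, "wz": 0}
  ],
  "hand": -0.1
}}

```text
t: 12.45
eef_pos: [0.5216, -0.1273, 0.1628]
tool_rot: [0.003, 0.801, 0.599, 0.001]
contact_force: [1.2, -0.6, -0.4]
gripper_width: 0.452
```

Run:
```python
from h import *
o=monitor.get_obs();print(o["eef_pos"],o["gripper_width"],o["contact_force"])
cal=cams.get_calibration("wrist");im=shot("wrist","w5")
t=shot("top","top2")
cv2.imwrite("pics/c5.png",np.hstack([im,cv2.resize(t[150:255,280:340],(240,420))])[:,:,::-1])
places("wrist",[("strap_1",.03),("guard_mouth",.03),("infeed",.03),("push_stick",.004),("stick_home",.004),("feeder",0)])
print(toF((0.53,-.1)))
```

```text
[ 0.52164502 -0.12730801  0.16276721] 0.45177716180216326 [ 1.21796532 -0.57373556 -0.41687268]
strap_1 [283.6 182.8] 0.67 [ 0.5256 -0.1113]
strap_1 [250.2 359.1] 0.53 [ 0.4298 -0.3008]
guard_mouth [277.  130.5] 0.67 [ 0.5333 -0.0633]
guard_mouth [275.5 209.9] 0.49 [ 0.5103 -0.1351]
infeed [275.1 206.9] 0.55 [ 0.5109 -0.132 ]
push_stick [394.  206.7] 0.83 [ 0.6305 -0.1749]
feeder [279.   91.1] 0.83 [ 0.5451 -0.0292]
[-71.4  -2.9]
```

View pics/c5.png

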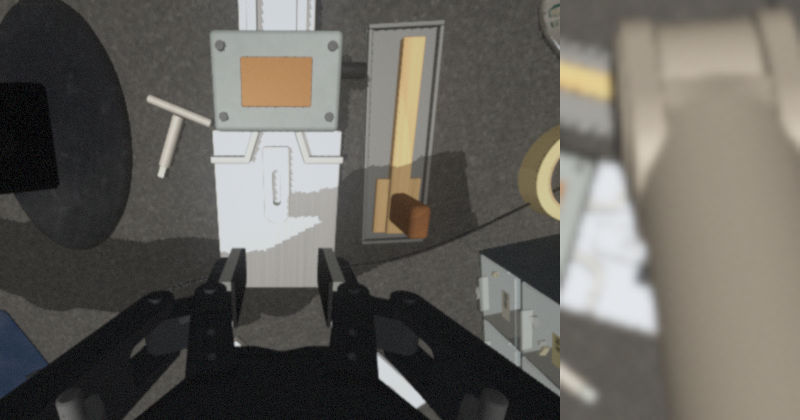

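Run:
```python
from h import *
cal=cams.get_calibration("wrist")
P=lambda p,z:pix2w(None,p,z,cal)
for n,z,L in [("strap",.04,[(263,147),(289,147),(263,222),(289,222)]),("guideins",.042,[(261,133),(300,133),(247,160),(312,160)]),("fence",.042,[(212,160),(343,160)]),("guardtop",.075,[(211,32),(340,31),(343,129),(211,130)]),("tablefront",.03,[(219,287),(336,287)])]:
    print(n,[list(toF(P(p,z))) for p in L])
for n,z,L in [("barend",.014,[(402,38),(426,38)]),("barlow",.014,[(391,180),(413,180)]),("foot",.01,[(375,178),(373,233),(421,178)]),("handle",.066,[(411,205),(430,205),(411,238),(428,238)]),("tray",.012,[(370,25),(444,22),(431,238),(362,242)])]:
    print(n,[list(P(p,z)[:2].round(4)) for p in L])
```

```text
strap [[np.float64(-48.9), np.float64(18.3)], [np.float64(-48.8), np.float64(-4.6)], [np.float64(-119.0), np.float64(19.4)], [np.float64(-118.9), np.float64(-5.3)]]
guideins [[np.float64(-36.9), np.float64(19.7)], [np.float64(-36.8), np.float64(-14.0)], [np.float64(-60.1), np.float64(32.5)], [np.float64(-59.9), np.float64(-25.1)]]
fence [[np.float64(-60.2), np.float64(63.6)], [np.float64(-59.8), np.float64(-52.5)]]
guardtop [[np.float64(31.3), np.float64(50.4)], [np.float64(32.1), np.float64(-38.0)], [np.float64(-32.6), np.float64(-44.2)], [np.float64(-33.6), np.float64(54.8)]]
tablefront [[np.float64(-195.9), np.float64(68.0)], [np.float64(-195.2), np.float64(-56.1)]]
barend [[np.float64(0.6585), np.float64(-0.0189)], [np.float64(0.6786), np.float64(-0.0248)]]
barlow [[np.float64(0.627), np.float64(-0.1409)], [np.float64(0.6481), np.float64(-0.1471)]]
foot [[np.float64(0.6131), np.float64(-0.1355)], [np.float64(0.5996), np.float64(-0.1937)], [np.float64(0.6577), np.float64(-0.1486)]]
handle [[np.float64(0.6233), np.float64(-0.1513)], [np.float64(0.6386), np.float64(-0.1558)], [np.float64(0.6186), np.float64(-0.181)], [np.float64(0.6327), np.float64(-0.1852)]]
tray [[np.float64(0.6343), np.float64(-0.0008)], [np.float64(0.6963), np.float64(-0.0167)], [np.float64(0.6575), np.float64(-0.2158)], [np.float64(0.5858), np.float64(-0.1997)]]
```

Run:
```python
from h import *
go((.6345,-.1725,.030),75.8)
```

```text
x=-0.0524  y=0.6296  z=0.6290  wx=-0.0018  wy=0.0006  wz=-0.0124  dist 0.178
```

{"method": "jog_arm", "body": {
  "plan": [
    {"x": -0.052, "y": 0.63, "z": 0.2, "wx": -0.002, "wy": 0, "wz": -0.012},
    {"x": -0.052, "y": 0.63, "z": 0.2, "wx": -0.002, "wy": 0, "wz": -0.012},
    {"x": -0.052, "y": 0.63, "z": 0.2, "wx": -0.002, "wy": 0, "wz": -0.012},
    {"x": -0.052, "y": 0.63, "z": 0.2, "wx": -0.002, "wy": 0, "wz": -0.012},
    {"x": -0.052, "y": 0.63, "z": 0.3, "wx": -0.002, "wy": 0, "wz": -0.012},
    {"x": -0.052, "y": 0.63, "z": 0.4, "wx": -0.002, "wy": 0, "wz": -0.012},
    {"x": -0.052, "y": 0.63, "z": 0.5, "wx": -0.002, "wy": 0, "wz": -0.012},
    {"x": -0.052, "y": 0.63, "z": 0.6, "wx": -0.002, "wy": 0, "wz": -0.012},
    {"x": -0.052, "y": 0.63, "z": 0.63, "wx": -0.002, "wy": 0, "wz": -0.012},
    {"x": -0.052, "y": 0.63, "z": 0.63, "wx": -0.002, "wy": 0, "wz": -0.012}
  ]
}}

```text
t: 13.68
eef_pos: [0.6327, -0.1719, 0.0273]
tool_rot: [-0.001, 0.789, 0.614, -0.002]
contact_force: [-0.2, -0.4, 1.3]
gripper_width: 0.449
```

{"method": "jog_arm", "body": {
  "plan": [
    {"x": 0, "y": 0, "z": 0, "wx": 0, "wy": 0, "wz": 0},
    {"x": 0, "y": 0, "z": 0, "wx": 0, "wy": 0, "wz": 0},
    {"x": 0, "y": 0, "z": 0, "wx": 0, "wy": 0, "wz": 0},
    {"x": 0, "y": 0, "z": 0, "wx": 0, "wy": 0, "wz": 0},
    {"x": 0, "y": 0, "z": 0, "wx": 0, "wy": 0, "wz": 0},
    {"x": 0, "y": 0, "z": 0, "wx": 0, "wy": 0, "wz": 0}
  ],
  "hand": -1,
  "grip_force": 80
}}

```text
t: 14.18
eef_pos: [0.6331, -0.1721, 0.0281]
tool_rot: [-0.001, 0.789, 0.614, -0.002]
contact_force: [-0.7, -0.5, 2.9]
gripper_width: 0.2
```

Run:
```python
from h import *
o=monitor.get_obs();print(o["eef_pos"],o["gripper_width"],o["contact_force"],o["torque"])
im=shot("wrist","w6"); cv2.imwrite("pics/c6.png",im[:,:,::-1])
p=o["eef_pos"];go((p[0],p[1],.13),FY);go(F(-300,2,.13),FY)
```

```text
[ 0.63305849 -0.17210359  0.0281324 ] 0.20048455851008512 [-0.66145812 -0.48225189  2.91945399] [ 0.00994568  0.11738873 -0.04040918]
x=-0.0011  y=-0.0016  z=-0.5094  wx=-0.0010  wy=0.0007  wz=0.0124  dist 0.102
x=-0.9199  y=-0.6589  z=-0.5053  wx=-0.0010  wy=0.0007  wz=0.0124  dist 0.248
```

View pics/c6.png

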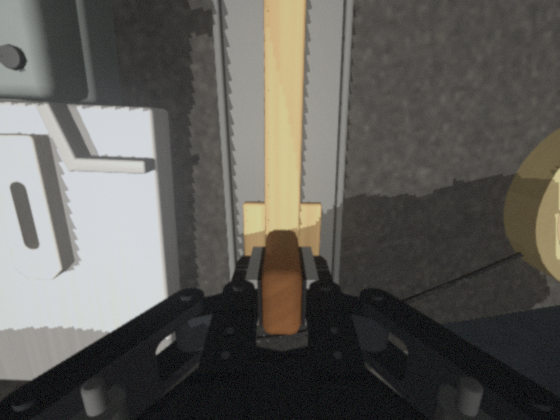

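{"method": "jog_arm", "body": {
  "plan": [
    {"x": 0, "y": 0, "z": -0.15, "wx": 0, "wy": 0, "wz": 0},
    {"x": 0, "y": 0, "z": -0.35, "wx": 0, "wy": 0, "wz": 0},
    {"x": 0, "y": 0, "z": -0.5, "wx": 0, "wy": 0, "wz": 0},
    {"x": 0, "y": 0, "z": -0.5, "wx": 0, "wy": 0, "wz": 0},
    {"x": -0.92, "y": -0.655, "z": -0.5, "wx": -0.001, "wy": 0.001, "wz": 0.0124},
    {"x": -0.92, "y": -0.655, "z": -0.5, "wx": -0.001, "wy": 0.001, "wz": 0.0124},
    {"x": -0.92, "y": -0.655, "z": -0.5, "wx": -0.001, "wy": 0.001, "wz": 0.0124},
    {"x": -0.92, "y": -0.655, "z": -0.5, "wx": -0.001, "wy": 0.001, "wz": 0.0124},
    {"x": -0.92, "y": -0.655, "z": -0.5, "wx": -0.001, "wy": 0.001, "wz": 0.0124},
    {"x": -0.92, "y": -0.655, "z": -0.5, "wx": -0.001, "wy": 0.001, "wz": 0.0124},
    {"x": -0.92, "y": -0.655, "z": -0.5, "wx": -0.001, "wy": 0.001, "wz": 0.0124},
    {"x": -0.92, "y": -0.655, "z": -0.5, "wx": -0.001, "wy": 0.001, "wz": 0.0124}
  ]
}}

```text
t: 15.23
eef_pos: [0.4599, -0.319, 0.1287]
tool_rot: [-0.0, 0.802, 0.597, 0.0]
contact_force: [-0.0, 0.5, -0.2]
gripper_width: 0.198
```

Run:
```python
from h import *
o=monitor.get_obs();print(o["eef_pos"],toF(o["eef_pos"]),o["gripper_width"],o["contact_force"],o["torque"])
places("wrist",[]);cal=cams.get_calibration("wrist");im=shot("wrist","w7")
places("wrist",[("stick_tip",.107),("push_stick",.102)])
for r in finder.place_of("wrist","stick_tip"): print(toF(pix2w(None,r["location"],.107,cal)))
go(F(-300,0,.0551),FY)
```

```text
[ 0.45992769 -0.31904624  0.1287408 ] [-301.3    2.1] 0.19751862609058315 [-0.01790482  0.54608102 -0.21279953] [-0.03010762 -0.04986848 -0.06024261]
push_stick [280.4 246.3] 0.55 [ 0.4601 -0.3205]
x=-0.0094  y=0.0015  z=0.3692  wx=0.0002  wy=-0.0005  wz=0.0008  dist 0.074
```

{"method": "jog_arm", "body": {
  "plan": [
    {"x": -0.009, "y": 0, "z": 0.15, "wx": 0, "wy": 0, "wz": 0.001},
    {"x": -0.009, "y": 0, "z": 0.28, "wx": 0, "wy": 0, "wz": 0.001},
    {"x": -0.009, "y": 0, "z": 0.34, "wx": 0, "wy": 0, "wz": 0.001},
    {"x": -0.009, "y": 0, "z": 0.368, "wx": 0, "wy": 0, "wz": 0.001},
    {"x": -0.009, "y": 0, "z": 0.368, "wx": 0, "wy": 0, "wz": 0.001},
    {"x": 0.05, "y": 0, "z": 0.368, "wx": 0, "wy": 0, "wz": 0.001},
    {"x": 0.1, "y": 0, "z": 0.368, "wx": 0, "wy": 0, "wz": 0.001},
    {"x": 0.15, "y": 0, "z": 0.368, "wx": 0, "wy": 0, "wz": 0.001},
    {"x": 0.2, "y": 0, "z": 0.368, "wx": 0, "wy": 0, "wz": 0.001},
    {"x": 0.25, "y": 0, "z": 0.368, "wx": 0, "wy": 0, "wz": 0.001},
    {"x": 0.3, "y": 0, "z": 0.368, "wx": 0, "wy": 0, "wz": 0.001},
    {"x": 0.3, "y": 0, "z": 0.368, "wx": 0, "wy": 0, "wz": 0.001}
  ]
}}

```text
t: 16.43
eef_pos: [0.4807, -0.2558, 0.0558]
tool_rot: [-0.0, 0.8, 0.6, 0.002]
contact_force: [0.6, 0.4, -0.2]
gripper_width: 0.2
```

Run:
```python
from h import *
o=monitor.get_obs();print(o["eef_pos"],toF(o["eef_pos"]),o["gripper_width"],o["contact_force"],o["torque"])
im=shot("wrist","w8");cv2.imwrite("pics/c8.png",im[:,:,::-1])
go(F(-200,0,.0551),FY);go(F(-115,0,.0551),FY)
```

```text
[ 0.48067355 -0.25579001  0.05581425] [-2.348e+02  1.000e-01] 0.19994157899136009 [ 0.57718422  0.41129696 -0.20586394] [-0.02594502 -0.00934475  0.01045411]
x=0.1813  y=0.0020  z=0.0031  wx=0.0002  wy=-0.0007  wz=0.0007  dist 0.036
x=0.6063  y=0.0029  z=0.0041  wx=0.0002  wy=-0.0007  wz=0.0007  dist 0.121
```

View pics/c8.png

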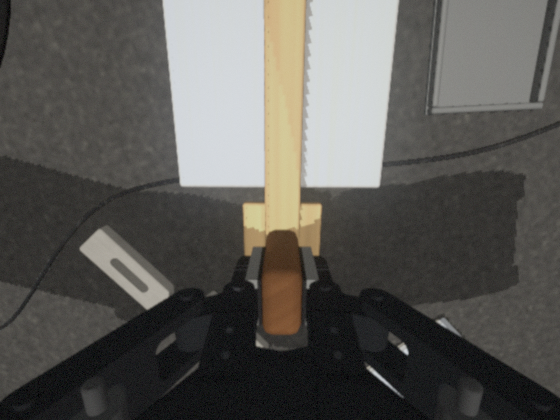

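{"method": "jog_arm", "body": {
  "plan": [
    {"x": 0.06, "y": 0, "z": 0.003, "wx": 0, "wy": 0, "wz": 0},
    {"x": 0.12, "y": 0, "z": 0.003, "wx": 0, "wy": 0, "wz": 0},
    {"x": 0.18, "y": 0, "z": 0.003, "wx": 0, "wy": 0, "wz": 0},
    {"x": 0.24, "y": 0, "z": 0.003, "wx": 0, "wy": 0, "wz": 0},
    {"x": 0.3, "y": 0, "z": 0.003, "wx": 0, "wy": 0, "wz": 0},
    {"x": 0.36, "y": 0, "z": 0.003, "wx": 0, "wy": 0, "wz": 0},
    {"x": 0.42, "y": 0, "z": 0.003, "wx": 0, "wy": 0, "wz": 0},
    {"x": 0.48, "y": 0, "z": 0.003, "wx": 0, "wy": 0, "wz": 0},
    {"x": 0.54, "y": 0, "z": 0.003, "wx": 0, "wy": 0, "wz": 0},
    {"x": 0.6, "y": 0, "z": 0.003, "wx": 0, "wy": 0, "wz": 0},
    {"x": 0.62, "y": 0, "z": 0.003, "wx": 0, "wy": 0, "wz": 0},
    {"x": 0.62, "y": 0, "z": 0.003, "wx": 0, "wy": 0, "wz": 0}
  ]
}}

```text
t: 17.48
eef_pos: [0.5157, -0.1364, 0.0554]
tool_rot: [-0.0, 0.8, 0.6, 0.002]
contact_force: [-0.9, -0.4, -0.6]
gripper_width: 0.202
```

Run:
```python
from h import *
o=monitor.get_obs();print(o["eef_pos"],toF(o["eef_pos"]),o["gripper_width"],o["contact_force"],o["torque"])
shot("top","top3")
for r in finder.place_of("top","strap_1"):
  w=pix2w("top",r["location"],.03);print(np.round(r["location"]),r["confidence"],w,toF(w))
go(F(-235,0,.0551),FY)
```

```text
[ 0.51567453 -0.13638818  0.055442  ] [-110.4    0.5] 0.20177662823900683 [-0.8798747  -0.39492218 -0.60961824] [-0.07409252  0.02994854  0.03989445]
[410. 240.] 0.69 [ 0.43132701 -0.45422787  0.03      ] [-439.1   -8.9]
[363. 244.] 0.51 [ 0.42180913 -0.30692929  0.03      ] [-300.6   42.1]
[248. 197.] 0.49 [0.57205979 0.0535159  0.03      ] [87.7  0.4]
x=-0.6126  y=0.0013  z=-0.0000  wx=0.0003  wy=-0.0006  wz=0.0007  dist 0.123
```

```bash
cat >> h.py <<'E'
HOME=(.6331,-.1721,.0288)
E
python3 - <<'E'
from h import *
go((*HOME[:2],.13),75.8);go(HOME,75.8)
E
```

```text
x=0.0055  y=0.6141  z=-0.3728  wx=0.0003  wy=-0.0006  wz=-0.0121  dist 0.144
x=0.0045  y=0.6137  z=0.1332  wx=0.0003  wy=-0.0006  wz=-0.0121  dist 0.126
```

{"method": "jog_arm", "body": {
  "plan": [
    {"x": -0.2, "y": 0, "z": 0, "wx": 0, "wy": 0, "wz": 0},
    {"x": -0.4, "y": 0, "z": 0, "wx": 0, "wy": 0, "wz": 0},
    {"x": -0.6, "y": 0, "z": 0, "wx": 0, "wy": 0, "wz": 0},
    {"x": -0.62, "y": 0, "z": 0, "wx": 0, "wy": 0, "wz": 0},
    {"x": -0.62, "y": 0, "z": -0.2, "wx": 0, "wy": 0, "wz": 0},
    {"x": -0.62, "y": 0, "z": -0.37, "wx": 0, "wy": 0, "wz": 0},
    {"x": -0.4, "y": 0.2, "z": -0.37, "wx": 0, "wy": 0, "wz": -0.012},
    {"x": -0.2, "y": 0.35, "z": -0.37, "wx": 0, "wy": 0, "wz": -0.012},
    {"x": 0.005, "y": 0.5, "z": -0.37, "wx": 0, "wy": 0, "wz": -0.012},
    {"x": 0.005, "y": 0.614, "z": -0.37, "wx": 0, "wy": 0, "wz": -0.012},
    {"x": 0.005, "y": 0.614, "z": -0.37, "wx": 0, "wy": 0, "wz": -0.012},
    {"x": 0.005, "y": 0.614, "z": -0.37, "wx": 0, "wy": 0, "wz": -0.012}
  ]
}}

```text
t: 18.58
eef_pos: [0.636, -0.17, 0.1293]
tool_rot: [-0.0, 0.788, 0.615, 0.002]
contact_force: [0.2, -0.2, -1.0]
gripper_width: 0.204
```

Run:
```python
from h import *
o=monitor.get_obs();print(o["eef_pos"],o["gripper_width"],o["contact_force"])
go(HOME,75.8)
cal=cams.get_calibration("top");im=shot("top","top4")
straps("top",(.418,-.33),im=im,cal=cal);straps("top",(.3635,-.258),im=im,cal=cal)
```

```text
[ 0.6360025  -0.17002132  0.12925555] 0.2035498248314974 [ 0.24469013 -0.23446058 -0.95229039]
x=-0.0156  y=-0.0129  z=0.5022  wx=0.0008  wy=-0.0013  wz=0.0007  dist 0.101
pix [368. 245.] mm [ 421.4 -326. ] yaw 89.5 size 102 98
pix [356. 260.] mm [ 368.7 -283.9] yaw 177.6 size 104 44
```

{"method": "jog_arm", "body": {
  "plan": [
    {"x": -0.016, "y": -0.013, "z": 0.15, "wx": 0, "wy": -0.001, "wz": 0.001},
    {"x": -0.016, "y": -0.013, "z": 0.3, "wx": 0, "wy": -0.001, "wz": 0.001},
    {"x": -0.016, "y": -0.013, "z": 0.42, "wx": 0, "wy": -0.001, "wz": 0.001},
    {"x": -0.016, "y": -0.013, "z": 0.48, "wx": 0, "wy": -0.001, "wz": 0.001},
    {"x": -0.016, "y": -0.013, "z": 0.502, "wx": 0, "wy": -0.001, "wz": 0.001},
    {"x": -0.016, "y": -0.013, "z": 0.502, "wx": 0, "wy": -0.001, "wz": 0.001},
    {"x": -0.016, "y": -0.013, "z": 0.502, "wx": 0, "wy": -0.001, "wz": 0.001}
  ]
}}

```text
t: 19.22
eef_pos: [0.6291, -0.1758, 0.0288]
tool_rot: [0.001, 0.791, 0.612, -0.001]
contact_force: [0.3, -0.8, -0.6]
gripper_width: 0.201
```

{"method": "jog_arm", "body": {
  "plan": [
    {"x": 0, "y": 0, "z": 0, "wx": 0, "wy": 0, "wz": 0},
    {"x": 0, "y": 0, "z": 0, "wx": 0, "wy": 0, "wz": 0},
    {"x": 0, "y": 0, "z": 0, "wx": 0, "wy": 0, "wz": 0},
    {"x": 0, "y": 0, "z": 0, "wx": 0, "wy": 0, "wz": 0},
    {"x": 0, "y": 0, "z": -0.1, "wx": 0, "wy": 0, "wz": 0},
    {"x": 0, "y": 0, "z": -0.3, "wx": 0, "wy": 0, "wz": 0},
    {"x": 0, "y": 0, "z": -0.5, "wx": 0, "wy": 0, "wz": 0},
    {"x": 0, "y": 0, "z": -0.56, "wx": 0, "wy": 0, "wz": 0},
    {"x": 0, "y": 0, "z": -0.56, "wx": 0, "wy": 0, "wz": 0}
  ],
  "hand": -0.1
}}

```text
t: 19.97
eef_pos: [0.6323, -0.1759, 0.1458]
tool_rot: [0.004, 0.791, 0.612, 0.002]
contact_force: [-0.2, 0.5, -0.6]
gripper_width: 0.451
```

Run:
```python
from h import *
o=monitor.get_obs();print(o["eef_pos"],o["gripper_width"],o["contact_force"])
shot("wrist","w9");places("wrist",[("push_stick",.004),("stick_home",.004)])
go((.4244,-.3451,.08),113.4)
```

```text
[ 0.63229481 -0.17589858  0.14582794] 0.4506408864456532 [-0.23420329  0.4829704  -0.55334832]
push_stick [279.  199.3] 0.56 [ 0.6286 -0.1774]
stick_home [276.  201.3] 0.64 [ 0.6251 -0.1786]
x=-1.0746  y=-0.7754  z=0.3030  wx=-0.0008  wy=0.0006  wz=-0.2104  dist 0.272
```

{"method": "jog_arm", "body": {
  "plan": [
    {"x": -1, "y": -0.75, "z": 0.1, "wx": -0.001, "wy": 0.001, "wz": -0.21},
    {"x": -1, "y": -0.75, "z": 0.1, "wx": -0.001, "wy": 0.001, "wz": -0.21},
    {"x": -1, "y": -0.75, "z": 0.1, "wx": -0.001, "wy": 0.001, "wz": -0.21},
    {"x": -1, "y": -0.75, "z": 0.1, "wx": -0.001, "wy": 0.001, "wz": -0.21},
    {"x": -1, "y": -0.75, "z": 0.2, "wx": -0.001, "wy": 0.001, "wz": -0.21},
    {"x": -1, "y": -0.75, "z": 0.3, "wx": -0.001, "wy": 0.001, "wz": -0.21},
    {"x": -1, "y": -0.75, "z": 0.3, "wx": -0.001, "wy": 0.001, "wz": -0.21},
    {"x": -1, "y": -0.75, "z": 0.3, "wx": -0.001, "wy": 0.001, "wz": -0.21},
    {"x": -1, "y": -0.75, "z": 0.3, "wx": -0.001, "wy": 0.001, "wz": -0.21},
    {"x": -1, "y": -0.75, "z": 0.3, "wx": -0.001, "wy": 0.001, "wz": -0.21},
    {"x": -1, "y": -0.75, "z": 0.3, "wx": -0.001, "wy": 0.001, "wz": -0.21}
  ]
}}

```text
t: 21.03
eef_pos: [0.435, -0.3306, 0.081]
tool_rot: [0.0, 0.548, 0.836, 0.001]
contact_force: [0.6, -0.3, 0.1]
gripper_width: 0.445
```

```bash
cat >> h.py <<'E'
def plan_pick(guess,off=.016,z=.005):
    o=monitor.get_obs();print(o["eef_pos"],o["gripper_width"],o["contact_force"].round(1))
    r=straps("wrist",guess)
    for c in r:
      if 66<c[3]<80:
        a=np.radians(c[2]);g=np.array(c[:2])/1e3-off*np.array([np.cos(a),np.sin(a)]);print("grip",g)
        go((*g,z),c[2])
E
python3 - <<'E'
from h import *
plan_pick((.418,-.33))
E
```

```text
[ 0.43500769 -0.3305577   0.08098526] 0.44494676639671277 [ 0.6 -0.3  0.1]
pix [263. 204.] mm [ 418.8 -327.9] yaw 113.4 size 72 23
grip [ 0.42513356 -0.34260865]
x=-0.0353  y=-0.0698  z=0.3803  wx=0.0008  wy=-0.0001  wz=0.0006  dist 0.078
```

{"method": "jog_arm", "body": {
  "plan": [
    {"x": -0.035, "y": -0.07, "z": 0.15, "wx": 0.001, "wy": 0, "wz": 0},
    {"x": -0.035, "y": -0.07, "z": 0.28, "wx": 0.001, "wy": 0, "wz": 0},
    {"x": -0.035, "y": -0.07, "z": 0.35, "wx": 0.001, "wy": 0, "wz": 0},
    {"x": -0.035, "y": -0.07, "z": 0.378, "wx": 0.001, "wy": 0, "wz": 0},
    {"x": -0.035, "y": -0.07, "z": 0.378, "wx": 0.001, "wy": 0, "wz": 0},
    {"x": -0.035, "y": -0.07, "z": 0.378, "wx": 0.001, "wy": 0, "wz": 0}
  ],
  "hand": 0
}}

```text
t: 21.58
eef_pos: [0.4263, -0.3421, 0.0062]
tool_rot: [0.0, 0.548, 0.837, 0.0]
contact_force: [0.7, -0.1, -0.3]
gripper_width: 0.501
```

{"method": "jog_arm", "body": {
  "plan": [
    {"x": 0, "y": 0, "z": 0, "wx": 0, "wy": 0, "wz": 0},
    {"x": 0, "y": 0, "z": 0, "wx": 0, "wy": 0, "wz": 0},
    {"x": 0, "y": 0, "z": 0, "wx": 0, "wy": 0, "wz": 0},
    {"x": 0, "y": 0, "z": 0, "wx": 0, "wy": 0, "wz": 0},
    {"x": 0, "y": 0, "z": 0, "wx": 0, "wy": 0, "wz": 0},
    {"x": 0, "y": 0, "z": -0.15, "wx": 0, "wy": 0, "wz": 0},
    {"x": 0, "y": 0, "z": -0.3, "wx": 0, "wy": 0, "wz": 0},
    {"x": 0, "y": 0, "z": -0.4, "wx": 0, "wy": 0, "wz": 0},
    {"x": 0, "y": 0, "z": -0.4, "wx": 0, "wy": 0, "wz": 0},
    {"x": 0, "y": 0, "z": -0.4, "wx": 0, "wy": 0, "wz": 0}
  ],
  "hand": -1,
  "grip_force": 60
}}

```text
t: 22.42
eef_pos: [0.4272, -0.3429, 0.088]
tool_rot: [0.002, 0.548, 0.836, -0.0]
contact_force: [0.4, 0.2, -0.6]
gripper_width: 0.237
```

Run:
```python
from h import *
o=monitor.get_obs();print(o["eef_pos"],o["gripper_width"],o["contact_force"])
go(F(-99,0,.085),FY);go(F(-99,0,.038),FY)
```

```text
[ 0.42719283 -0.34292192  0.08797708] 0.23720173599850977 [ 0.39806217  0.21841667 -0.59481138]
x=0.8120  y=0.8565  z=0.0133  wx=0.0010  wy=0.0010  wz=0.2224  dist 0.236
x=0.8129  y=0.8561  z=0.2483  wx=0.0010  wy=0.0010  wz=0.2224  dist 0.241
```

{"method": "jog_arm", "body": {
  "plan": [
    {"x": 0.812, "y": 0.856, "z": 0, "wx": 0.001, "wy": 0.001, "wz": 0.222},
    {"x": 0.812, "y": 0.856, "z": 0, "wx": 0.001, "wy": 0.001, "wz": 0.222},
    {"x": 0.812, "y": 0.856, "z": 0, "wx": 0.001, "wy": 0.001, "wz": 0.222},
    {"x": 0.812, "y": 0.856, "z": 0, "wx": 0.001, "wy": 0.001, "wz": 0.222},
    {"x": 0.812, "y": 0.856, "z": 0, "wx": 0.001, "wy": 0.001, "wz": 0.222},
    {"x": 0.812, "y": 0.856, "z": 0, "wx": 0.001, "wy": 0.001, "wz": 0.222},
    {"x": 0.812, "y": 0.856, "z": 0, "wx": 0.001, "wy": 0.001, "wz": 0.222},
    {"x": 0.812, "y": 0.856, "z": 0, "wx": 0.001, "wy": 0.001, "wz": 0.222},
    {"x": 0.812, "y": 0.856, "z": 0, "wx": 0.001, "wy": 0.001, "wz": 0.222},
    {"x": 0.812, "y": 0.856, "z": 0, "wx": 0.001, "wy": 0.001, "wz": 0.222}
  ]
}}

```text
t: 23.25
eef_pos: [0.5181, -0.1273, 0.0868]
tool_rot: [-0.0, 0.801, 0.598, -0.001]
contact_force: [-0.4, -0.2, 0.2]
gripper_width: 0.239
```

Run:
```python
from h import *
o=monitor.get_obs();print(o["eef_pos"],toF(o["eef_pos"]),o["gripper_width"],o["contact_force"])
go(F(-99,0,.038),FY)
```

```text
[ 0.51810831 -0.12729032  0.08684975] [-101.     0.7] 0.23878277073421622 [-0.35812404 -0.18377607  0.22478467]
x=0.0100  y=0.0042  z=0.2442  wx=-0.0006  wy=0.0003  wz=-0.0001  dist 0.049
```

Place, release, lift, and check the strap pose and the stick.

{"method": "jog_arm", "body": {
  "plan": [
    {"x": 0.01, "y": 0.005, "z": 0.1, "wx": 0, "wy": 0, "wz": 0},
    {"x": 0.01, "y": 0.005, "z": 0.18, "wx": 0, "wy": 0, "wz": 0},
    {"x": 0.01, "y": 0.005, "z": 0.22, "wx": 0, "wy": 0, "wz": 0},
    {"x": 0.01, "y": 0.005, "z": 0.243, "wx": 0, "wy": 0, "wz": 0},
    {"x": 0.01, "y": 0.005, "z": 0.243, "wx": 0, "wy": 0, "wz": 0},
    {"x": 0.01, "y": 0.005, "z": 0.243, "wx": 0, "wy": 0, "wz": 0}
  ]
}}

```text
t: 23.75
eef_pos: [0.5193, -0.1267, 0.0385]
tool_rot: [-0.0, 0.802, 0.598, -0.001]
contact_force: [0.6, -0.2, -0.3]
gripper_width: 0.241
```

{"method": "jog_arm", "body": {
  "plan": [
    {"x": 0, "y": 0, "z": 0, "wx": 0, "wy": 0, "wz": 0},
    {"x": 0, "y": 0, "z": 0, "wx": 0, "wy": 0, "wz": 0},
    {"x": 0, "y": 0, "z": 0, "wx": 0, "wy": 0, "wz": 0},
    {"x": 0, "y": 0, "z": 0, "wx": 0, "wy": 0, "wz": 0},
    {"x": 0, "y": 0, "z": -0.1, "wx": 0, "wy": 0, "wz": 0},
    {"x": 0, "y": 0, "z": -0.3, "wx": 0, "wy": 0, "wz": 0},
    {"x": 0, "y": 0, "z": -0.5, "wx": 0, "wy": 0, "wz": 0},
    {"x": 0, "y": 0, "z": -0.6, "wx": 0, "wy": 0, "wz": 0},
    {"x": 0, "y": 0, "z": -0.6, "wx": 0, "wy": 0, "wz": 0},
    {"x": 0, "y": 0, "z": -0.6, "wx": 0, "wy": 0, "wz": 0}
  ],
  "hand": -0.1
}}

```text
t: 24.58
eef_pos: [0.5204, -0.1269, 0.1597]
tool_rot: [0.001, 0.802, 0.598, -0.0]
contact_force: [-0.3, -0.3, -0.7]
gripper_width: 0.454
```

Run:
```python
from h import *
o=monitor.get_obs();print(o["eef_pos"],o["gripper_width"],o["contact_force"])
shot("wrist","w10")
for n,z in [("strap_1",.03),("guard_mouth",.03)]:
  for r in finder.place_of("wrist",n): w=pix2w("wrist",r["location"],z);print(n,r["location"],r["confidence"],toF(w))
places("wrist",[("push_stick",.004),("stick_home",.004)])
go((.6291,-.1758,.0288),75.4)
```

```text
[ 0.52037184 -0.12687289  0.15971641] 0.4540806552653704 [-0.26811158 -0.3465532  -0.68268674]
strap_1 [278.3, 184.6] 0.76 [-84.5   3.5]
push_stick [393.9 212.1] 0.87 [ 0.6282 -0.1796]
stick_home [397.7 145.8] 0.73 [ 0.6442 -0.1117]
x=-0.0778  y=0.6027  z=0.6385  wx=-0.0014  wy=0.0004  wz=-0.0110  dist 0.176
```

{"method": "jog_arm", "body": {
  "plan": [
    {"x": -0.078, "y": 0.603, "z": 0.15, "wx": -0.001, "wy": 0, "wz": -0.011},
    {"x": -0.078, "y": 0.603, "z": 0.15, "wx": -0.001, "wy": 0, "wz": -0.011},
    {"x": -0.078, "y": 0.603, "z": 0.15, "wx": -0.001, "wy": 0, "wz": -0.011},
    {"x": -0.078, "y": 0.603, "z": 0.15, "wx": -0.001, "wy": 0, "wz": -0.011},
    {"x": -0.078, "y": 0.603, "z": 0.3, "wx": -0.001, "wy": 0, "wz": -0.011},
    {"x": -0.078, "y": 0.603, "z": 0.42, "wx": -0.001, "wy": 0, "wz": -0.011},
    {"x": -0.078, "y": 0.603, "z": 0.52, "wx": -0.001, "wy": 0, "wz": -0.011},
    {"x": -0.078, "y": 0.603, "z": 0.6, "wx": -0.001, "wy": 0, "wz": -0.011},
    {"x": -0.078, "y": 0.603, "z": 0.637, "wx": -0.001, "wy": 0, "wz": -0.011},
    {"x": -0.078, "y": 0.603, "z": 0.637, "wx": -0.001, "wy": 0, "wz": -0.011},
    {"x": -0.078, "y": 0.603, "z": 0.637, "wx": -0.001, "wy": 0, "wz": -0.011}
  ]
}}

```text
t: 25.75
eef_pos: [0.629, -0.1757, 0.0288]
tool_rot: [-0.001, 0.791, 0.612, -0.001]
contact_force: [-0.0, 0.4, -0.4]
gripper_width: 0.449
```

{"method": "jog_arm", "body": {
  "plan": [
    {"x": 0, "y": 0, "z": 0, "wx": 0, "wy": 0, "wz": 0},
    {"x": 0, "y": 0, "z": 0, "wx": 0, "wy": 0, "wz": 0},
    {"x": 0, "y": 0, "z": 0, "wx": 0, "wy": 0, "wz": 0},
    {"x": 0, "y": 0, "z": 0, "wx": 0, "wy": 0, "wz": 0},
    {"x": 0, "y": 0, "z": 0, "wx": 0, "wy": 0, "wz": 0},
    {"x": 0, "y": 0, "z": -0.15, "wx": 0, "wy": 0, "wz": 0},
    {"x": 0, "y": 0, "z": -0.35, "wx": 0, "wy": 0, "wz": 0},
    {"x": 0, "y": 0, "z": -0.5, "wx": 0, "wy": 0, "wz": 0},
    {"x": 0, "y": 0, "z": -0.5, "wx": 0, "wy": 0, "wz": 0},
    {"x": 0, "y": 0, "z": -0.5, "wx": 0, "wy": 0, "wz": 0}
  ],
  "hand": -1,
  "grip_force": 80
}}

```text
t: 26.58
eef_pos: [0.6304, -0.1759, 0.1309]
tool_rot: [0.001, 0.791, 0.611, 0.0]
contact_force: [-0.3, -0.0, -1.4]
gripper_width: 0.201
```

Run:
```python
from h import *
o=monitor.get_obs();print(o["eef_pos"],o["gripper_width"],o["contact_force"],o["torque"])
go(F(-300,0,.13),FY)
```

```text
[ 0.63044694 -0.17590817  0.13094484] 0.20113753848474036 [-0.32004377 -0.02946621 -1.36729919] [-0.01491384  0.0748587   0.01011587]
x=-0.9012  y=-0.6340  z=0.0047  wx=0.0006  wy=0.0004  wz=0.0105  dist 0.22
```

{"method": "jog_arm", "body": {
  "plan": [
    {"x": -0.9, "y": -0.634, "z": 0, "wx": 0.001, "wy": 0, "wz": 0.0105},
    {"x": -0.9, "y": -0.634, "z": 0, "wx": 0.001, "wy": 0, "wz": 0.0105},
    {"x": -0.9, "y": -0.634, "z": 0, "wx": 0.001, "wy": 0, "wz": 0.0105},
    {"x": -0.9, "y": -0.634, "z": 0, "wx": 0.001, "wy": 0, "wz": 0.0105},
    {"x": -0.9, "y": -0.634, "z": 0, "wx": 0.001, "wy": 0, "wz": 0.0105},
    {"x": -0.9, "y": -0.634, "z": 0, "wx": 0.001, "wy": 0, "wz": 0.0105},
    {"x": -0.9, "y": -0.634, "z": 0, "wx": 0.001, "wy": 0, "wz": 0.0105},
    {"x": -0.9, "y": -0.634, "z": 0.15, "wx": 0.001, "wy": 0, "wz": 0.0105},
    {"x": -0.9, "y": -0.634, "z": 0.28, "wx": 0.001, "wy": 0, "wz": 0.0105},
    {"x": -0.9, "y": -0.634, "z": 0.35, "wx": 0.001, "wy": 0, "wz": 0.0105},
    {"x": -0.9, "y": -0.634, "z": 0.373, "wx": 0.001, "wy": 0, "wz": 0.0105},
    {"x": -0.9, "y": -0.634, "z": 0.373, "wx": 0.001, "wy": 0, "wz": 0.0105}
  ]
}}

```text
t: 27.58
eef_pos: [0.4621, -0.3166, 0.0546]
tool_rot: [-0.002, 0.801, 0.599, -0.001]
contact_force: [-0.4, 0.1, -0.4]
gripper_width: 0.202
```

Run:
```python
from h import *
o=monitor.get_obs();print(o["eef_pos"],toF(o["eef_pos"]),o["gripper_width"],o["contact_force"],o["torque"])
go(F(-110,0,.0555),FY)
```

```text
[ 0.46212813 -0.3166346   0.05462994] [-298.4    0.6] 0.20237670837428312 [-0.35326256  0.07186201 -0.44807503] [-0.00340957 -0.02365448 -0.01262029]
x=0.9420  y=0.0046  z=-0.0041  wx=-0.0014  wy=-0.0001  wz=0.0005  dist 0.188
```

{"method": "jog_arm", "body": {
  "plan": [
    {"x": 0.06, "y": 0.002, "z": -0.004, "wx": -0.001, "wy": 0, "wz": 0},
    {"x": 0.15, "y": 0.004, "z": -0.004, "wx": -0.001, "wy": 0, "wz": 0},
    {"x": 0.24, "y": 0.004, "z": -0.004, "wx": -0.001, "wy": 0, "wz": 0},
    {"x": 0.33, "y": 0.004, "z": -0.004, "wx": -0.001, "wy": 0, "wz": 0},
    {"x": 0.42, "y": 0.004, "z": -0.004, "wx": -0.001, "wy": 0, "wz": 0},
    {"x": 0.51, "y": 0.004, "z": -0.004, "wx": -0.001, "wy": 0, "wz": 0},
    {"x": 0.6, "y": 0.004, "z": -0.004, "wx": -0.001, "wy": 0, "wz": 0},
    {"x": 0.69, "y": 0.004, "z": -0.004, "wx": -0.001, "wy": 0, "wz": 0},
    {"x": 0.78, "y": 0.004, "z": -0.004, "wx": -0.001, "wy": 0, "wz": 0},
    {"x": 0.87, "y": 0.004, "z": -0.004, "wx": -0.001, "wy": 0, "wz": 0},
    {"x": 0.942, "y": 0.004, "z": -0.004, "wx": -0.001, "wy": 0, "wz": 0},
    {"x": 0.942, "y": 0.004, "z": -0.004, "wx": -0.001, "wy": 0, "wz": 0}
  ]
}}

```text
t: 28.58
eef_pos: [0.5183, -0.131, 0.0567]
tool_rot: [-0.0, 0.799, 0.601, 0.002]
contact_force: [0.8, 3.7, 3.0]
gripper_width: 0.202
```

Run:
```python
from h import *
o=monitor.get_obs();print(o["eef_pos"],toF(o["eef_pos"]),o["gripper_width"],o["contact_force"],o["torque"])
im=shot("top","top5")
for r in finder.place_of("top","strap_1"):
  w=pix2w("top",r["location"],.03);print(np.round(r["location"]),r["confidence"],w.round(3),toF(w))
cal=cams.get_calibration("top")
cv2.imwrite("pics/c9.png",cv2.resize(im[160:290,160:420],(800,400),interpolation=cv2.INTER_CUBIC)[:,:,::-1])
go((.634,-.1705,.13),75.8)
```

```text
[ 0.51826167 -0.13096701  0.05674385] [-104.4   -0.4] 0.2020234409535568 [0.82020729 3.69294502 3.00915582] [ 0.51383666 -0.10413193 -0.03932833]
[407. 241.] 0.71 [ 0.43  -0.446  0.03 ] [-431.5   -5.4]
[243. 196.] 0.54 [0.576 0.067 0.03 ] [1.021e+02 1.000e-01]
[224. 189.] 0.51 [0.599 0.13  0.03 ] [168.4  -4.2]
x=-0.0119  y=0.6095  z=-0.3658  wx=0.0005  wy=-0.0007  wz=-0.0114  dist 0.142
```

View pics/c9.png

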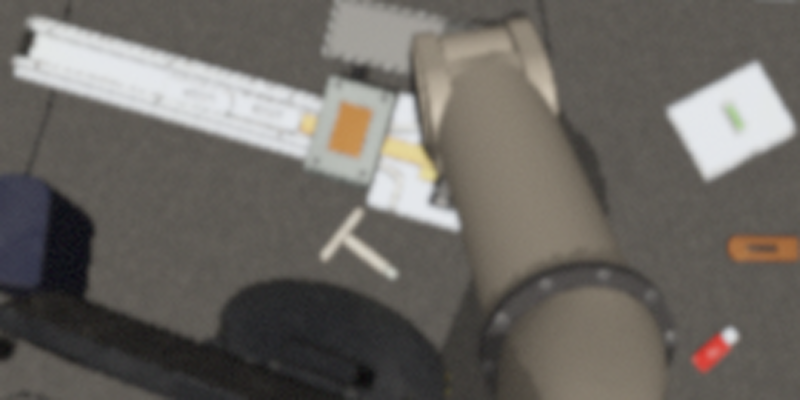

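{"method": "jog_arm", "body": {
  "plan": [
    {"x": -0.2, "y": 0, "z": 0, "wx": 0, "wy": 0, "wz": 0},
    {"x": -0.4, "y": 0, "z": 0, "wx": 0, "wy": 0, "wz": 0},
    {"x": -0.6, "y": 0, "z": 0, "wx": 0, "wy": 0, "wz": 0},
    {"x": -0.65, "y": 0, "z": 0, "wx": 0, "wy": 0, "wz": 0},
    {"x": -0.65, "y": 0, "z": -0.2, "wx": 0, "wy": 0, "wz": 0},
    {"x": -0.65, "y": 0, "z": -0.36, "wx": 0, "wy": 0, "wz": 0},
    {"x": -0.42, "y": 0.2, "z": -0.36, "wx": 0, "wy": 0, "wz": -0.011},
    {"x": -0.22, "y": 0.35, "z": -0.36, "wx": 0, "wy": 0, "wz": -0.011},
    {"x": -0.015, "y": 0.5, "z": -0.36, "wx": 0, "wy": 0, "wz": -0.011},
    {"x": -0.015, "y": 0.607, "z": -0.36, "wx": 0, "wy": 0, "wz": -0.011},
    {"x": -0.015, "y": 0.607, "z": -0.36, "wx": 0, "wy": 0, "wz": -0.011},
    {"x": -0.015, "y": 0.607, "z": -0.36, "wx": 0, "wy": 0, "wz": -0.011}
  ]
}}

```text
t: 29.68
eef_pos: [0.6361, -0.1688, 0.1288]
tool_rot: [0.0, 0.789, 0.615, 0.003]
contact_force: [-0.1, -0.4, -1.2]
gripper_width: 0.198
```

{"method": "jog_arm", "body": {
  "plan": [
    {"x": 0, "y": 0, "z": 0, "wx": 0, "wy": 0, "wz": 0},
    {"x": 0, "y": 0, "z": 0, "wx": 0, "wy": 0, "wz": 0},
    {"x": 0, "y": 0, "z": 0, "wx": 0, "wy": 0, "wz": 0}
  ]
}}

```text
t: 29.93
eef_pos: [0.6345, -0.1705, 0.1285]
tool_rot: [-0.0, 0.789, 0.614, 0.002]
contact_force: [-0.2, -0.6, -0.8]
gripper_width: 0.203
```

Run:
```python
from h import *
o=monitor.get_obs();print(o["eef_pos"],o["gripper_width"],o["contact_force"])
go((.6331,-.1721,.0288),75.8)
```

```text
[ 0.63450439 -0.1704795   0.12848135] 0.20303513025237424 [-0.24476868 -0.59783743 -0.81422005]
x=-0.0110  y=-0.0058  z=0.4984  wx=0.0006  wy=-0.0009  wz=-0.0001  dist 0.1
```

{"method": "jog_arm", "body": {
  "plan": [
    {"x": -0.006, "y": -0.003, "z": 0.15, "wx": 0.001, "wy": -0.001, "wz": 0},
    {"x": -0.006, "y": -0.003, "z": 0.3, "wx": 0.001, "wy": -0.001, "wz": 0},
    {"x": -0.006, "y": -0.003, "z": 0.42, "wx": 0.001, "wy": -0.001, "wz": 0},
    {"x": -0.006, "y": -0.003, "z": 0.47, "wx": 0.001, "wy": -0.001, "wz": 0},
    {"x": -0.006, "y": -0.003, "z": 0.497, "wx": 0.001, "wy": -0.001, "wz": 0},
    {"x": -0.006, "y": -0.003, "z": 0.497, "wx": 0.001, "wy": -0.001, "wz": 0},
    {"x": -0.006, "y": -0.003, "z": 0.497, "wx": 0.001, "wy": -0.001, "wz": 0}
  ]
}}

```text
t: 30.52
eef_pos: [0.6341, -0.1722, 0.0303]
tool_rot: [0.0, 0.79, 0.614, -0.0]
contact_force: [-0.6, 0.1, -1.6]
gripper_width: 0.2
```

{"method": "jog_arm", "body": {
  "plan": [
    {"x": 0, "y": 0, "z": 0, "wx": 0, "wy": 0, "wz": 0},
    {"x": 0, "y": 0, "z": 0, "wx": 0, "wy": 0, "wz": 0},
    {"x": 0, "y": 0, "z": 0, "wx": 0, "wy": 0, "wz": 0},
    {"x": 0, "y": 0, "z": 0, "wx": 0, "wy": 0, "wz": 0},
    {"x": 0, "y": 0, "z": -0.1, "wx": 0, "wy": 0, "wz": 0},
    {"x": 0, "y": 0, "z": -0.3, "wx": 0, "wy": 0, "wz": 0},
    {"x": 0, "y": 0, "z": -0.5, "wx": 0, "wy": 0, "wz": 0},
    {"x": 0, "y": 0, "z": -0.56, "wx": 0, "wy": 0, "wz": 0},
    {"x": 0, "y": 0, "z": -0.56, "wx": 0, "wy": 0, "wz": 0}
  ],
  "hand": -0.1
}}

```text
t: 31.27
eef_pos: [0.6371, -0.1724, 0.1473]
tool_rot: [0.003, 0.79, 0.614, 0.003]
contact_force: [1.6, -0.4, -0.5]
gripper_width: 0.444
```

Run:
```python
from h import *
o=monitor.get_obs();print(o["eef_pos"],o["gripper_width"],o["contact_force"])
im=shot("top","top6")
for r in finder.place_of("top","strap_1"):
  w=pix2w("top",r["location"],.0);print(np.round(r["location"]),r["confidence"],w.round(3),toF(w))
places("wrist",[("push_stick",.004)])
a=np.radians(115);go((.363-.016*np.cos(a),-.258-.016*np.sin(a),.10),115)
```

```text
[ 0.63710052 -0.17240157  0.14732225] 0.44412606351105954 [ 1.56089826 -0.40114537 -0.46315608]
[245. 197.] 0.66 [0.581 0.064 0.   ] [100.6  -4.6]
[410. 239.] 0.58 [ 0.44  -0.464  0.   ] [-445.6  -19.5]
[297. 177.] 0.5 [ 0.647 -0.107  0.   ] [ -44.6 -117.1]
[226. 191.] 0.48 [0.6   0.127 0.   ] [166.3  -5.8]
push_stick [393.9 212.1] 0.87 [ 0.7422 -0.2153]
x=-0.8112  y=-1.1525  z=0.2087  wx=-0.0005  wy=0.0001  wz=-0.2183  dist 0.285
```

Run:
```python
from h import *
for z in(.3,.4,.5): print(z,pix2w("top",(350,330),z),pix2w("top",(160,258),z))
```

```text
0.3 [ 0.18929749 -0.21474558  0.3       ] [0.36404954 0.24543741 0.3       ]
0.4 [ 0.19946058 -0.19891891  0.4       ] [0.3572755  0.21666271 0.4       ]
0.5 [ 0.20962368 -0.18309224  0.5       ] [0.35050146 0.18788801 0.5       ]
```

{"method": "jog_arm", "body": {
  "plan": [
    {"x": -0.7, "y": -1, "z": -0.1, "wx": -0.001, "wy": 0, "wz": -0.218},
    {"x": -0.7, "y": -1, "z": -0.1, "wx": -0.001, "wy": 0, "wz": -0.218},
    {"x": -0.7, "y": -1, "z": -0.1, "wx": -0.001, "wy": 0, "wz": -0.218},
    {"x": -0.7, "y": -1, "z": -0.1, "wx": -0.001, "wy": 0, "wz": -0.218},
    {"x": -0.7, "y": -1, "z": 0.1, "wx": -0.001, "wy": 0, "wz": -0.218},
    {"x": -0.7, "y": -1, "z": 0.1, "wx": -0.001, "wy": 0, "wz": -0.218},
    {"x": -0.7, "y": -1, "z": 0.1, "wx": -0.001, "wy": 0, "wz": -0.218},
    {"x": -0.7, "y": -1, "z": 0.1, "wx": -0.001, "wy": 0, "wz": -0.218},
    {"x": -0.7, "y": -1, "z": 0.1, "wx": -0.001, "wy": 0, "wz": -0.218},
    {"x": -0.7, "y": -1, "z": 0.1, "wx": -0.001, "wy": 0, "wz": -0.218}
  ]
}}

```text
t: 32.25
eef_pos: [0.4062, -0.2578, 0.1216]
tool_rot: [0.001, 0.537, 0.843, 0.001]
contact_force: [-0.7, 0.3, 1.5]
gripper_width: 0.447
```

Run:
```python
from h import *
print(monitor.get_obs()["contact_force"])
im=shot("wrist","w11")
cv2.imwrite("pics/c11.png",im[:,:,::-1])
plan_pick((.363,-.258),z=.06)
places("wrist",[("strap_1",0)])
```

```text
[-0.65924343  0.26317433  1.45072274]
[ 0.4064923  -0.25770019  0.12180548] 0.44792347020963463 [-0.1  0.1 -0.1]
pix [202. 161.] mm [ 328.2 -253.9] yaw 114.0 size 68 24
grip [ 0.33471332 -0.26854909]
x=0.1030  y=-0.3489  z=0.3084  wx=0.0008  wy=0.0003  wz=0.0056  dist 0.095
strap_1 [204.  163.1] 0.75 [ 0.3273 -0.2542]
```

View pics/c11.png

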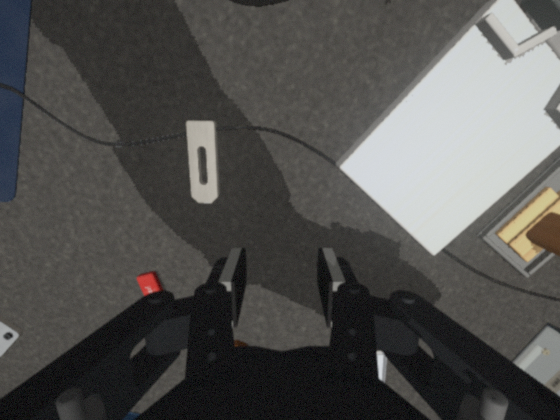

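Run:
```python
from h import *
plan_pick((.3285,-.254),off=.021,z=.06)
o=monitor.get_obs();print(o["q"])
```

```text
[ 0.40631422 -0.25776133  0.121887  ] 0.449581158517521 [ 0.3 -0.3  1.2]
pix [202. 159.] mm [ 327.4 -252.3] yaw 114.1 size 72 24
grip [ 0.33598209 -0.27141647]
x=0.0873  y=-0.3469  z=0.3086  wx=0.0007  wy=0.0004  wz=0.0050  dist 0.094
[ 0.93334194  0.36596902 -0.58884296  2.07991966  0.28801302  0.77181214
  0.60407041]
```

{"method": "jog_arm", "body": {
  "plan": [
    {"x": 0.087, "y": -0.347, "z": 0.15, "wx": 0.001, "wy": 0, "wz": 0.005},
    {"x": 0.087, "y": -0.347, "z": 0.25, "wx": 0.001, "wy": 0, "wz": 0.005},
    {"x": 0.087, "y": -0.347, "z": 0.25, "wx": 0.001, "wy": 0, "wz": 0.005},
    {"x": 0.087, "y": -0.347, "z": 0.25, "wx": 0.001, "wy": 0, "wz": 0.005},
    {"x": 0.087, "y": -0.347, "z": 0.25, "wx": 0.001, "wy": 0, "wz": 0.005},
    {"x": 0.087, "y": -0.347, "z": 0.25, "wx": 0.001, "wy": 0, "wz": 0.005},
    {"x": 0.087, "y": -0.347, "z": 0.25, "wx": 0.001, "wy": 0, "wz": 0.005}
  ],
  "hand": 0
}}

```text
t: 33.03
eef_pos: [0.3381, -0.2716, 0.0727]
tool_rot: [0.002, 0.543, 0.84, -0.001]
contact_force: [0.9, -0.3, 0.2]
gripper_width: 0.499
```

Run:
```python
from h import *
plan_pick((.3285,-.254),off=.021,z=.006)
o=monitor.get_obs();print(o["q"])
```

```text
[ 0.33814359 -0.27164716  0.0726775 ] 0.49912416424494865 [ 0.9 -0.3  0.2]
pix [279. 189.] mm [ 327.4 -252.3] yaw 114.3 size 72 24
grip [ 0.33607882 -0.27146324]
x=0.0050  y=-0.0078  z=0.3328  wx=0.0002  wy=0.0009  wz=-0.0003  dist 0.067
[ 1.00019371  0.38077159 -0.54443825  2.21842582  0.34108332  0.61828012
  0.62974604]
```

{"method": "jog_arm", "body": {
  "plan": [
    {"x": 0.005, "y": -0.008, "z": 0.12, "wx": 0, "wy": 0.001, "wz": 0},
    {"x": 0.005, "y": -0.008, "z": 0.22, "wx": 0, "wy": 0.001, "wz": 0},
    {"x": 0.005, "y": -0.008, "z": 0.3, "wx": 0, "wy": 0.001, "wz": 0},
    {"x": 0.005, "y": -0.008, "z": 0.331, "wx": 0, "wy": 0.001, "wz": 0},
    {"x": 0.005, "y": -0.008, "z": 0.331, "wx": 0, "wy": 0.001, "wz": 0},
    {"x": 0.005, "y": -0.008, "z": 0.331, "wx": 0, "wy": 0.001, "wz": 0}
  ]
}}

```text
t: 33.58
eef_pos: [0.3367, -0.2714, 0.0068]
tool_rot: [0.0, 0.543, 0.84, 0.0]
contact_force: [0.4, -0.1, 0.7]
gripper_width: 0.503
```

{"method": "jog_arm", "body": {
  "plan": [
    {"x": 0, "y": 0, "z": 0, "wx": 0, "wy": 0, "wz": 0},
    {"x": 0, "y": 0, "z": 0, "wx": 0, "wy": 0, "wz": 0},
    {"x": 0, "y": 0, "z": 0, "wx": 0, "wy": 0, "wz": 0},
    {"x": 0, "y": 0, "z": 0, "wx": 0, "wy": 0, "wz": 0},
    {"x": 0, "y": 0, "z": 0, "wx": 0, "wy": 0, "wz": 0},
    {"x": 0, "y": 0, "z": -0.15, "wx": 0, "wy": 0, "wz": 0},
    {"x": 0, "y": 0, "z": -0.3, "wx": 0, "wy": 0, "wz": 0},
    {"x": 0, "y": 0, "z": -0.4, "wx": 0, "wy": 0, "wz": 0},
    {"x": 0, "y": 0, "z": -0.4, "wx": 0, "wy": 0, "wz": 0},
    {"x": 0, "y": 0, "z": -0.4, "wx": 0, "wy": 0, "wz": 0}
  ],
  "hand": -1,
  "grip_force": 60
}}

```text
t: 34.42
eef_pos: [0.3373, -0.2724, 0.0882]
tool_rot: [0.002, 0.543, 0.84, -0.0]
contact_force: [-0.6, -0.9, -0.0]
gripper_width: 0.234
```

Run:
```python
from h import *
o=monitor.get_obs();print(o["eef_pos"],o["gripper_width"],o["contact_force"])
go(F(-104,0,.087),FY);go(F(-200,0,.087),FY)
```

```text
[ 0.33734788 -0.27243027  0.08819258] 0.23407055214802241 [-0.61552363 -0.86804098 -0.01520292]
x=0.2773  y=1.1148  z=0.0072  wx=0.0011  wy=0.0009  wz=0.2262  dist 0.23
x=-0.0865  y=0.8017  z=0.0079  wx=0.0011  wy=0.0009  wz=0.2262  dist 0.161
```

{"method": "jog_arm", "body": {
  "plan": [
    {"x": 0.24, "y": 1, "z": 0, "wx": 0.001, "wy": 0.001, "wz": 0.226},
    {"x": 0.24, "y": 1, "z": 0, "wx": 0.001, "wy": 0.001, "wz": 0.226},
    {"x": 0.24, "y": 1, "z": 0, "wx": 0.001, "wy": 0.001, "wz": 0.226},
    {"x": 0.24, "y": 1, "z": 0, "wx": 0.001, "wy": 0.001, "wz": 0.226},
    {"x": 0.24, "y": 1, "z": 0, "wx": 0.001, "wy": 0.001, "wz": 0.226},
    {"x": 0.24, "y": 1, "z": 0, "wx": 0.001, "wy": 0.001, "wz": 0.226},
    {"x": 0.24, "y": 1, "z": 0, "wx": 0.001, "wy": 0.001, "wz": 0.226},
    {"x": 0.24, "y": 1, "z": 0, "wx": 0.001, "wy": 0.001, "wz": 0.226},
    {"x": 0.24, "y": 1, "z": 0, "wx": 0.001, "wy": 0.001, "wz": 0.226}
  ]
}}

```text
t: 35.17
eef_pos: [0.4982, -0.1475, 0.0873]
tool_rot: [-0.001, 0.801, 0.599, -0.001]
contact_force: [0.3, -0.3, -0.9]
gripper_width: 0.239
```

Run:
```python
from h import *
o=monitor.get_obs();print(o["eef_pos"],toF(o["eef_pos"]),o["gripper_width"],o["contact_force"])
go(F(-104,0,.038),FY)
```

```text
[ 0.49822657 -0.1474808   0.0873385 ] [-126.    14.1] 0.23884039836995988 [ 0.34459072 -0.31655488 -0.87407092]
x=0.1099  y=0.0713  z=0.2464  wx=-0.0008  wy=0.0003  wz=0.0007  dist 0.056
```

{"method": "jog_arm", "body": {
  "plan": [
    {"x": 0.11, "y": 0.071, "z": 0, "wx": -0.001, "wy": 0, "wz": 0.001},
    {"x": 0.11, "y": 0.071, "z": 0.05, "wx": -0.001, "wy": 0, "wz": 0.001},
    {"x": 0.11, "y": 0.071, "z": 0.12, "wx": -0.001, "wy": 0, "wz": 0.001},
    {"x": 0.11, "y": 0.071, "z": 0.18, "wx": -0.001, "wy": 0, "wz": 0.001},
    {"x": 0.11, "y": 0.071, "z": 0.22, "wx": -0.001, "wy": 0, "wz": 0.001},
    {"x": 0.11, "y": 0.071, "z": 0.244, "wx": -0.001, "wy": 0, "wz": 0.001},
    {"x": 0.11, "y": 0.071, "z": 0.244, "wx": -0.001, "wy": 0, "wz": 0.001},
    {"x": 0.11, "y": 0.071, "z": 0.244, "wx": -0.001, "wy": 0, "wz": 0.001}
  ]
}}

```text
t: 35.83
eef_pos: [0.5174, -0.131, 0.0383]
tool_rot: [0.0, 0.802, 0.598, -0.001]
contact_force: [-0.4, -0.2, -0.8]
gripper_width: 0.237
```

{"method": "jog_arm", "body": {
  "plan": [
    {"x": 0, "y": 0, "z": 0, "wx": 0, "wy": 0, "wz": 0},
    {"x": 0, "y": 0, "z": 0, "wx": 0, "wy": 0, "wz": 0},
    {"x": 0, "y": 0, "z": 0, "wx": 0, "wy": 0, "wz": 0},
    {"x": 0, "y": 0, "z": 0, "wx": 0, "wy": 0, "wz": 0},
    {"x": 0, "y": 0, "z": -0.1, "wx": 0, "wy": 0, "wz": 0},
    {"x": 0, "y": 0, "z": -0.3, "wx": 0, "wy": 0, "wz": 0},
    {"x": 0, "y": 0, "z": -0.5, "wx": 0, "wy": 0, "wz": 0},
    {"x": 0, "y": 0, "z": -0.6, "wx": 0, "wy": 0, "wz": 0},
    {"x": 0, "y": 0, "z": -0.6, "wx": 0, "wy": 0, "wz": 0},
    {"x": 0, "y": 0, "z": -0.6, "wx": 0, "wy": 0, "wz": 0}
  ],
  "hand": -0.1
}}

```text
t: 36.67
eef_pos: [0.5182, -0.1312, 0.1595]
tool_rot: [0.002, 0.802, 0.598, 0.0]
contact_force: [-0.4, 0.0, -1.0]
gripper_width: 0.447
```

Run:
```python
from h import *
o=monitor.get_obs();print(o["eef_pos"],o["gripper_width"],o["contact_force"])
shot("wrist","w12")
for r in finder.place_of("wrist","strap_1"): w=pix2w("wrist",r["location"],.03);print(r["location"],r["confidence"],toF(w))
places("wrist",[("push_stick",.004)])
go((.6338,-.1721,.0288),75.8)
```

```text
[ 0.51817824 -0.13116971  0.1595338 ] 0.44746017932092796 [-0.37026486  0.00943365 -1.01840656]
[278.0, 177.9] 0.64 [-82.7   4.4]
push_stick [394.4 202.9] 0.64 [ 0.6291 -0.1743]
push_stick [278.8 203.1] 0.63 [ 0.5111 -0.1396]
x=-0.0291  y=0.6236  z=0.6390  wx=-0.0008  wy=0.0005  wz=-0.0132  dist 0.179
```

{"method": "jog_arm", "body": {
  "plan": [
    {"x": -0.029, "y": 0.623, "z": 0.15, "wx": -0.001, "wy": 0, "wz": -0.013},
    {"x": -0.029, "y": 0.623, "z": 0.15, "wx": -0.001, "wy": 0, "wz": -0.013},
    {"x": -0.029, "y": 0.623, "z": 0.15, "wx": -0.001, "wy": 0, "wz": -0.013},
    {"x": -0.029, "y": 0.623, "z": 0.15, "wx": -0.001, "wy": 0, "wz": -0.013},
    {"x": -0.029, "y": 0.623, "z": 0.3, "wx": -0.001, "wy": 0, "wz": -0.013},
    {"x": -0.029, "y": 0.623, "z": 0.42, "wx": -0.001, "wy": 0, "wz": -0.013},
    {"x": -0.029, "y": 0.623, "z": 0.52, "wx": -0.001, "wy": 0, "wz": -0.013},
    {"x": -0.029, "y": 0.623, "z": 0.6, "wx": -0.001, "wy": 0, "wz": -0.013},
    {"x": -0.029, "y": 0.623, "z": 0.638, "wx": -0.001, "wy": 0, "wz": -0.013},
    {"x": -0.029, "y": 0.623, "z": 0.638, "wx": -0.001, "wy": 0, "wz": -0.013},
    {"x": -0.029, "y": 0.623, "z": 0.638, "wx": -0.001, "wy": 0, "wz": -0.013}
  ]
}}

```text
t: 37.73
eef_pos: [0.6333, -0.1718, 0.0283]
tool_rot: [0.0, 0.789, 0.614, -0.001]
contact_force: [0.1, -0.6, -0.1]
gripper_width: 0.449
```

{"method": "jog_arm", "body": {
  "plan": [
    {"x": 0, "y": 0, "z": 0, "wx": 0, "wy": 0, "wz": 0},
    {"x": 0, "y": 0, "z": 0, "wx": 0, "wy": 0, "wz": 0},
    {"x": 0, "y": 0, "z": 0, "wx": 0, "wy": 0, "wz": 0},
    {"x": 0, "y": 0, "z": 0, "wx": 0, "wy": 0, "wz": 0},
    {"x": 0, "y": 0, "z": 0, "wx": 0, "wy": 0, "wz": 0},
    {"x": 0, "y": 0, "z": -0.15, "wx": 0, "wy": 0, "wz": 0},
    {"x": 0, "y": 0, "z": -0.35, "wx": 0, "wy": 0, "wz": 0},
    {"x": 0, "y": 0, "z": -0.5, "wx": 0, "wy": 0, "wz": 0},
    {"x": 0, "y": 0, "z": -0.5, "wx": 0, "wy": 0, "wz": 0},
    {"x": 0, "y": 0, "z": -0.5, "wx": 0, "wy": 0, "wz": 0}
  ],
  "hand": -1,
  "grip_force": 80
}}

```text
t: 38.57
eef_pos: [0.6346, -0.172, 0.1305]
tool_rot: [0.002, 0.789, 0.614, 0.0]
contact_force: [0.1, -0.1, -1.6]
gripper_width: 0.202
```

Run:
```python
from h import *
o=monitor.get_obs();print(o["eef_pos"],o["gripper_width"],o["contact_force"],o["torque"])
go(F(-300,0,.13),FY);go(F(-300,0,.0555),FY)
```

```text
[ 0.63459626 -0.17199469  0.13049169] 0.20202437793883035 [ 0.06098655 -0.09277041 -1.61040886] [-0.01019019  0.05632196 -0.00318862]
x=-0.9212  y=-0.6550  z=0.0020  wx=0.0010  wy=0.0005  wz=0.0126  dist 0.226
x=-0.9206  y=-0.6562  z=0.3745  wx=0.0010  wy=0.0005  wz=0.0126  dist 0.238
```

{"method": "jog_arm", "body": {
  "plan": [
    {"x": -0.92, "y": -0.656, "z": 0, "wx": 0.001, "wy": 0, "wz": 0.0125},
    {"x": -0.92, "y": -0.656, "z": 0, "wx": 0.001, "wy": 0, "wz": 0.0125},
    {"x": -0.92, "y": -0.656, "z": 0, "wx": 0.001, "wy": 0, "wz": 0.0125},
    {"x": -0.92, "y": -0.656, "z": 0, "wx": 0.001, "wy": 0, "wz": 0.0125},
    {"x": -0.92, "y": -0.656, "z": 0, "wx": 0.001, "wy": 0, "wz": 0.0125},
    {"x": -0.92, "y": -0.656, "z": 0, "wx": 0.001, "wy": 0, "wz": 0.0125},
    {"x": -0.92, "y": -0.656, "z": 0, "wx": 0.001, "wy": 0, "wz": 0.0125},
    {"x": -0.92, "y": -0.656, "z": 0.15, "wx": 0.001, "wy": 0, "wz": 0.0125},
    {"x": -0.92, "y": -0.656, "z": 0.28, "wx": 0.001, "wy": 0, "wz": 0.0125},
    {"x": -0.92, "y": -0.656, "z": 0.345, "wx": 0.001, "wy": 0, "wz": 0.0125},
    {"x": -0.92, "y": -0.656, "z": 0.37, "wx": 0.001, "wy": 0, "wz": 0.0125},
    {"x": -0.92, "y": -0.656, "z": 0.37, "wx": 0.001, "wy": 0, "wz": 0.0125}
  ]
}}

```text
t: 39.57
eef_pos: [0.4617, -0.317, 0.055]
tool_rot: [-0.001, 0.801, 0.599, -0.001]
contact_force: [-0.6, -0.6, -0.3]
gripper_width: 0.198
```

Run:
```python
from h import *
o=monitor.get_obs();print(o["eef_pos"],toF(o["eef_pos"]),o["gripper_width"],o["contact_force"],o["torque"])
go(F(-110,0,.0558),FY)
```

```text
[ 0.46170799 -0.31699128  0.05499961] [-298.9    0.9] 0.19822876117503874 [-0.6384935  -0.63905236 -0.34589391] [-0.00206154  0.04524671 -0.01627098]
x=0.9443  y=0.0059  z=-0.0043  wx=-0.0011  wy=0.0001  wz=0.0004  dist 0.189
```

{"method": "jog_arm", "body": {
  "plan": [
    {"x": 0.06, "y": 0.005, "z": -0.004, "wx": -0.001, "wy": 0, "wz": 0},
    {"x": 0.15, "y": 0.005, "z": -0.004, "wx": -0.001, "wy": 0, "wz": 0},
    {"x": 0.24, "y": 0.005, "z": -0.004, "wx": -0.001, "wy": 0, "wz": 0},
    {"x": 0.33, "y": 0.005, "z": -0.004, "wx": -0.001, "wy": 0, "wz": 0},
    {"x": 0.42, "y": 0.005, "z": -0.004, "wx": -0.001, "wy": 0, "wz": 0},
    {"x": 0.51, "y": 0.005, "z": -0.004, "wx": -0.001, "wy": 0, "wz": 0},
    {"x": 0.6, "y": 0.005, "z": -0.004, "wx": -0.001, "wy": 0, "wz": 0},
    {"x": 0.69, "y": 0.005, "z": -0.004, "wx": -0.001, "wy": 0, "wz": 0},
    {"x": 0.78, "y": 0.005, "z": -0.004, "wx": -0.001, "wy": 0, "wz": 0},
    {"x": 0.87, "y": 0.005, "z": -0.004, "wx": -0.001, "wy": 0, "wz": 0},
    {"x": 0.955, "y": 0.005, "z": -0.004, "wx": -0.001, "wy": 0, "wz": 0},
    {"x": 0.955, "y": 0.005, "z": -0.004, "wx": -0.001, "wy": 0, "wz": 0}
  ]
}}

```text
t: 40.57
eef_pos: [0.5191, -0.1289, 0.0573]
tool_rot: [0.0, 0.799, 0.601, 0.002]
contact_force: [0.4, 1.4, -0.7]
gripper_width: 0.201
```

{"method": "jog_arm", "body": {
  "plan": [
    {"x": 0, "y": 0, "z": 0, "wx": 0, "wy": 0, "wz": 0},
    {"x": 0, "y": 0, "z": 0, "wx": 0, "wy": 0, "wz": 0}
  ]
}}

```text
t: 40.73
eef_pos: [0.5199, -0.1282, 0.0582]
tool_rot: [0.001, 0.799, 0.602, 0.003]
contact_force: [1.0, 0.0, -0.4]
gripper_width: 0.2
```

Run:
```python
from h import *
o=monitor.get_obs();print(o["eef_pos"],toF(o["eef_pos"]),o["gripper_width"],o["contact_force"],o["torque"])
im=shot("top","top7")
for r in finder.place_of("top","strap_1"):
  w=pix2w("top",r["location"],.03);print(np.round(r["location"]),r["confidence"],w.round(3),toF(w))
for r in finder.place_of("top","stick_tip"):
  w=pix2w("top",r["location"],.036);print("tip",r["confidence"],toF(w))
go((.634,-.1705,.13),75.8)
```

```text
[ 0.51991382 -0.12823254  0.05819716] [-101.4   -1.3] 0.20014621596685767 [ 0.95885892  0.03461493 -0.4104725 ] [0.00820185 0.07767887 0.01154194]
[202. 183.] 0.72 [0.62  0.198 0.03 ] [240.  -5.]
[408. 242.] 0.71 [ 0.428 -0.448  0.03 ] [-434.2   -3.6]
[220. 190.] 0.69 [0.597 0.14  0.03 ] [177.8   0.9]
[244. 200.] 0.57 [0.565 0.065 0.03 ] [96.6 10.4]
x=-0.0341  y=0.6102  z=-0.3606  wx=0.0010  wy=-0.0007  wz=-0.0109  dist 0.142
```

Three straps at x ≈ 97, 178, 240, all past 71. Withdraw the stick and carry it to the tray.

{"method": "jog_arm", "body": {
  "plan": [
    {"x": -0.2, "y": 0, "z": 0, "wx": 0, "wy": 0, "wz": 0},
    {"x": -0.4, "y": 0, "z": 0, "wx": 0, "wy": 0, "wz": 0},
    {"x": -0.6, "y": 0, "z": 0, "wx": 0, "wy": 0, "wz": 0},
    {"x": -0.67, "y": 0, "z": 0, "wx": 0, "wy": 0, "wz": 0},
    {"x": -0.67, "y": 0, "z": -0.2, "wx": 0, "wy": 0, "wz": 0},
    {"x": -0.67, "y": 0, "z": -0.355, "wx": 0, "wy": 0, "wz": 0},
    {"x": -0.44, "y": 0.2, "z": -0.355, "wx": 0, "wy": 0, "wz": -0.011},
    {"x": -0.24, "y": 0.35, "z": -0.355, "wx": 0, "wy": 0, "wz": -0.011},
    {"x": -0.035, "y": 0.5, "z": -0.355, "wx": 0, "wy": 0, "wz": -0.011},
    {"x": -0.035, "y": 0.61, "z": -0.355, "wx": 0.001, "wy": -0.001, "wz": -0.011},
    {"x": -0.035, "y": 0.61, "z": -0.355, "wx": 0.001, "wy": -0.001, "wz": -0.011},
    {"x": -0.035, "y": 0.61, "z": -0.355, "wx": 0.001, "wy": -0.001, "wz": -0.011}
  ]
}}

```text
t: 41.88
eef_pos: [0.637, -0.1684, 0.1288]
tool_rot: [0.0, 0.788, 0.616, 0.001]
contact_force: [-0.1, -0.1, -0.7]
gripper_width: 0.204
```

{"method": "jog_arm", "body": {
  "plan": [
    {"x": 0, "y": 0, "z": 0, "wx": 0, "wy": 0, "wz": 0},
    {"x": 0, "y": 0, "z": 0, "wx": 0, "wy": 0, "wz": 0},
    {"x": 0, "y": 0, "z": 0, "wx": 0, "wy": 0, "wz": 0},
    {"x": 0, "y": 0, "z": 0, "wx": 0, "wy": 0, "wz": 0}
  ]
}}

```text
t: 42.22
eef_pos: [0.6358, -0.1699, 0.1287]
tool_rot: [0.0, 0.789, 0.615, 0.001]
contact_force: [-1.1, -0.6, 0.1]
gripper_width: 0.198
```

Run:
```python
from h import *
o=monitor.get_obs();print(o["eef_pos"],o["gripper_width"],o["contact_force"],o["torque"])
go((.6333,-.1719,.0295),75.8)
```

```text
[ 0.63577922 -0.16985721  0.12873498] 0.19782431103700227 [-1.0549048  -0.6125422   0.13927349] [ 0.02312723  0.02946279 -0.01194691]
x=-0.0131  y=-0.0102  z=0.4962  wx=0.0004  wy=-0.0001  wz=0.0004  dist 0.099
```

{"method": "jog_arm", "body": {
  "plan": [
    {"x": -0.011, "y": -0.009, "z": 0.15, "wx": 0, "wy": 0, "wz": 0},
    {"x": -0.011, "y": -0.009, "z": 0.3, "wx": 0, "wy": 0, "wz": 0},
    {"x": -0.011, "y": -0.009, "z": 0.42, "wx": 0, "wy": 0, "wz": 0},
    {"x": -0.011, "y": -0.009, "z": 0.47, "wx": 0, "wy": 0, "wz": 0},
    {"x": -0.011, "y": -0.009, "z": 0.499, "wx": 0, "wy": 0, "wz": 0},
    {"x": -0.011, "y": -0.009, "z": 0.499, "wx": 0, "wy": 0, "wz": 0},
    {"x": -0.011, "y": -0.009, "z": 0.499, "wx": 0, "wy": 0, "wz": 0},
    {"x": -0.011, "y": -0.009, "z": 0.499, "wx": 0, "wy": 0, "wz": 0}
  ]
}}

```text
t: 42.88
eef_pos: [0.6342, -0.1719, 0.03]
tool_rot: [0.001, 0.789, 0.615, 0.001]
contact_force: [-0.5, 0.6, -0.8]
gripper_width: 0.199
```

{"method": "jog_arm", "body": {
  "plan": [
    {"x": 0, "y": 0, "z": 0, "wx": 0, "wy": 0, "wz": 0},
    {"x": 0, "y": 0, "z": 0, "wx": 0, "wy": 0, "wz": 0},
    {"x": 0, "y": 0, "z": 0, "wx": 0, "wy": 0, "wz": 0},
    {"x": 0, "y": 0, "z": 0, "wx": 0, "wy": 0, "wz": 0},
    {"x": 0, "y": 0, "z": -0.1, "wx": 0, "wy": 0, "wz": 0},
    {"x": 0, "y": 0, "z": -0.3, "wx": 0, "wy": 0, "wz": 0},
    {"x": 0, "y": 0, "z": -0.5, "wx": 0, "wy": 0, "wz": 0},
    {"x": 0, "y": 0, "z": -0.7, "wx": 0, "wy": 0, "wz": 0},
    {"x": -0.4, "y": -0.3, "z": -0.9, "wx": 0, "wy": 0, "wz": 0},
    {"x": -0.4, "y": -0.3, "z": -0.9, "wx": 0, "wy": 0, "wz": 0},
    {"x": -0.4, "y": -0.3, "z": -0.9, "wx": 0, "wy": 0, "wz": 0},
    {"x": -0.4, "y": -0.3, "z": -0.9, "wx": 0, "wy": 0, "wz": 0}
  ],
  "hand": -0.1
}}

```text
t: 43.88
eef_pos: [0.5527, -0.2406, 0.212]
tool_rot: [0.003, 0.791, 0.612, -0.0]
contact_force: [-0.2, -1.0, -0.6]
gripper_width: 0.452
```

Run:
```python
from h import *
o=monitor.get_obs();print(o["eef_pos"],o["gripper_width"],o["contact_force"])
w=shot("wrist","w13");t=shot("top","top8")
for r in finder.place_of("top","strap_1"):
  p=pix2w("top",r["location"],.03);print(np.round(r["location"]),round(r["confidence"],2),toF(p))
a=cv2.resize(t[150:290,155:425],(800,415),interpolation=cv2.INTER_CUBIC)
b=np.hstack([cv2.resize(w,(246,185)),cv2.resize(w[0:200,200:560],(333,185)),np.zeros((185,221,3),np.uint8)])
cv2.imwrite("pics/c13.png",np.vstack([a,b])[:,:,::-1])
```

```text
[ 0.55269193 -0.24063078  0.21204914] 0.4522255699929657 [-0.24414461 -1.02305305 -0.61808874]
[221. 191.] 0.66 [176.7   3.3]
[410. 240.] 0.62 [-439.7   -9.1]
[202. 184.] 0.57 [240.5  -1.4]
[242. 196.] 0.52 [105.3   1.7]
```

View pics/c13.png

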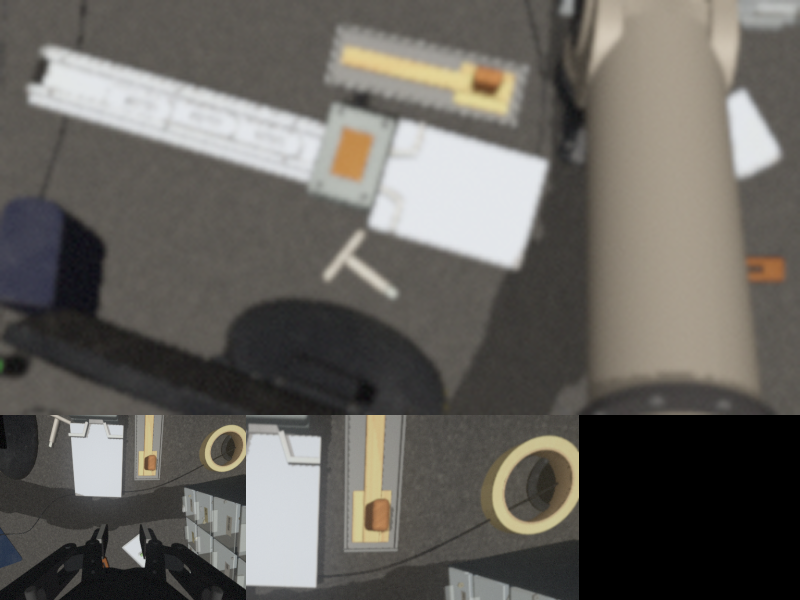

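{"method": "jog_arm", "body": {
  "plan": [
    {"x": 0, "y": 0, "z": 0, "wx": 0, "wy": 0, "wz": 0},
    {"x": 0, "y": 0, "z": 0, "wx": 0, "wy": 0, "wz": 0},
    {"x": 0, "y": 0, "z": 0, "wx": 0, "wy": 0, "wz": 0},
    {"x": 0, "y": 0, "z": 0, "wx": 0, "wy": 0, "wz": 0}
  ]
}}

```text
t: 44.37
eef_pos: [0.5566, -0.2333, 0.2093]
tool_rot: [0.001, 0.788, 0.615, 0.001]
contact_force: [-0.7, 0.2, 0.4]
gripper_width: 0.454
```

Run:
```python
from h import *
im=shot("scene","s9"); shot("wrist","w14")
for n in("level","usb_stick","pad"):
  for c in("scene","wrist"):
    for r in finder.place_of(c,n): print(c,n,round(r["confidence"],2),pix2w(c,r["location"],.007 if n=="level" else 0).round(3))
print(bot.hand_in())
```

```text
scene level 0.69 [ 0.579 -0.428  0.007]
wrist level 0.68 [ 0.563 -0.436  0.007]
scene usb_stick 0.8 [ 0.331 -0.397  0.   ]
scene pad 0.68 [ 0.579 -0.426  0.   ]
wrist pad 0.96 [ 0.572 -0.431  0.   ]
the job is handed in; nothing more can be done
None
```

The job is done and handed in at about 44 s of the 210 s allowed; no verdict was reported.

- **Level:** it went onto the middle of the acrylic stack first. The last check still finds it there; the scene and wrist cameras put it at (0.579, -0.428) and (0.563, -0.436), so they differ by about 18 mm.
- **Straps:** three were there; I saw no fourth in any view, and the brown look-alike was left alone. Each was laid on the infeed table and pushed through the guard with the stick only. One had been knocked about 35 mm aside, so I measured it again before picking it up. The last top view puts their origins at x ≈ 105, 177 and 240 mm, all past the 71 mm limit.
- **Push stick:** it is back in its tray. I released it within about 1 mm of the tool position where I first gripped it, and about 2 mm higher, so it dropped slightly onto the tray floor.
- **T-handle key and USB stick:** the key looks undisturbed in the last picture, though I did not measure it again. The USB stick reads (0.331, -0.397), within about 7 mm of the first reading.

**Disagreements:** the wrist camera read 3 to 6 mm off sideways in one pose, so I went by the arm's own position there. After the first feed the stick went back about 5 mm off in its tray, and the later returns corrected that. The highest contact force I read was about 12 N.

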